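Clear the jammed lens from a feed chute and advance the row

ROBOT

A 6-joint arm with a two-finger parallel gripper is mounted at the origin on a cart in front of the work surface, level with it; the furniture and walls round the work are solid. World frame = base frame: x ahead of the robot, y to its left, z up, the work surface at z = 0. Lengths are in m, angles in rad, forces in N, time in s.
With the tool pointing down it reaches from about 0.3 to 0.775 m from the base axis. Payload 14.6 kg.
Tool frame: the origin (TCP) lies on the centre line of the jaws, within the pads' length; the fingertips stand 14 mm ahead of it and the grasp point (between the pads) lies 5 mm behind it; x points along the fingers, y is the direction in which the jaws open and shut, and the axes are right-handed (so a half turn about x gives the same grasp; the last joint's range is limited). The gripper opens to 94 mm and grips with 3 to 60 N. Pads are 16 mm wide; open, the fingers measure 119 mm over their backs; the gripper's body (75 mm by 177 mm) begins 78 mm behind the grasp point.
Start: joints at [1.091, 0.3, 1.521, -0, 1.321, -0.067], TCP at [0.221, 0.504, 0.219] pointing down, gripper open.
Joint ranges: [-3.03, 3.03], [-0.79, 2.21], [0.23, 2.52], [-1.04, 4.18], [0, 3.07], [-2.55, 2.55]. Speed limits (rad/s): [2.22, 2.22, 2.57, 3.14, 3.14, 3.14].

INTERFACE

Orientations are given as [roll, pitch, yaw] about the fixed x, y, z axes, in that order (R = Rz(yaw) Ry(pitch) Rx(roll)).
In Python, from station import * gives the robot as it stands. The module is installed in compiled form; this text tells all that it offers.
- The arm moves only by the shell command python3 -m handwheel 'ROWS' [FORCE]. ROWS is JSON, a list of rows, each a list of 3 entries, a list of its own where there are three numbers: the shift along the tool's x, y, z in mm, then the turn about the tool's x in rad, then the gripper command: -1 is fully open, 1 is shut, values between are in proportion. In form: [[[dx, dy, dz], spin, gripper], ...]. A call has exactly 5 rows; each row is the pose to reach, as a shift and turn from the pose measured when the call began, along the tool's axes at that moment; what a row does not reach only later rows make up. A row lasts 1/10 s, in which the tool goes at most 50 mm and 8.59 degrees, less where a joint would pass 70% of its speed; a pose out of reach is approached as far as the arm can. A call with a gripper value outside its range is refused whole. The fingers move at their own pace and stop on an object; FORCE is the grip in N (left out, the last holds). Time passes only in rows, so rows that repeat a pose let the fingers close, or fill a call up. It gives the time, the measured TCP pose, the force and the opening at its end, in the units of the state.
- get_obs(): the state, without advancing time (a new reading comes with each control period).
- camera(name): name is "scene" or "top" or "wrist"; returns (picture, depth): 400x640x3 uint8, blue, green, red; 400x640 float32, m along the optical axis (not along the pixel's ray), 0 where there is no reading.
- camera_info(name): a dict with "fx", "fy", "cx", "cy" (pixels), "extrinsics" (4x4, takes a point from camera to world coordinates). Camera axes: x right, y down, z forward; pixel columns grow to the right and rows downward; lengths in m; the calibration is good to about 2 mm. A picture is of the moment at which its call begins: read the wrist's pose just before it. camera_info takes no time and is no camera call; for the wrist camera it gives the pose at the moment of the call.
- hand_in(): hands the job in, once; it reports no verdict.
The state is a dict: "time_s": time; "qpos": joint angles; "joint_vel": joint speeds; "tau": joint torques, N m; "ee_pos": TCP position; "eef_rot": TCP orientation; "force": force on the tool from outside, world axes, zero at the start; "moment": the same for the moment, N m; "grip_width": finger opening in m.
Only numpy, scipy, OpenCV 4.12 (cv2) and the standard library are available. Lean on these libraries where they do the work, as an engineer would, in place of code of your own. Each camera call takes 0.05 s, during which the arm holds its last target. There are 200 camera calls.

TASK

An eye lens that is too tall has jammed at the gauge plate of the lens chute. Lift it out and set it down flat, right way up, in the small steel tray; then slide the chute's black pusher down the track until the three low lenses are closed up in a row against the end stop. Keep the low lenses in the track and leave the other things on the desk alone.

Things in the scene. Friction and masses are not known exactly. Their poses are not given: they have to be found in the camera images.
- chute: foot of the lens chute: a dark steel plate 250 x 62 x 6 mm fixed to the desk, carrying the sloping track. Origin at the centre of its underside on the desk; x points level along the feed direction (downhill, to the end stop), z up
- track: sloping open-topped aluminium channel, 260 mm long, 5 degrees downhill, fixed. Origin on the channel floor's centre line, 32 mm over the desk; x points downhill along the feed, y across, z square to the floor. Channel 33 mm wide inside, side walls 5 mm thick (45 mm over the outsides), their tops only 5 mm above the floor
- gauge (a point): middle of the gauge plate's uphill edge, at mid thickness, 18 mm above the channel floor; axes as the track. The steel plate, 5 mm thick, 52 mm wide and 22 mm long downhill from here, bridges the channel with 15.5 mm under it: low lenses pass, the tall one does not. Its two posts, outside the walls and 26 mm to each side, begin 10 mm downhill of this edge
- stop (a point): foot of the end stop's face, on the channel floor's centre line at track x = 120 mm; axes as the track. The stop is 12 mm high. Three low lenses closed up against it have their centres 15, 45 and 75 mm uphill of it
- pusher_tab (a point): centre of the uphill face of the black pusher's upright tab, 28 mm above the channel floor; axes as the track. Tab 30 mm wide, 6 mm thick, top 45 mm above the floor, at the uphill end of a block 25 mm long, 12 mm high in the channel; the block's downhill face, which meets the lenses, is 25 mm downhill of this point. Nothing stands uphill of the tab above the side walls
- pusher (a joint): travel of the pusher downhill along the track, 0 (fully uphill) to 0.12 m; it stays where it is left and takes about 1.5 N to slide. The row is closed up against the stop at 0.115
- tall_lens: the jammed eye lens: black knurled ring with a glass, 30 mm across, 18 mm high, 20 g; origin at the centre of its underside. Lies flat on the sloping floor just uphill of the gauge plate, whose edge is about 18 mm from its centre, low lenses close behind it; its upper 13 mm stand above the side walls, so it can be gripped across the channel there
- lens_a: low eye lens, a black knurled ring with a glass, 30 mm across and 13 mm high, 16 g; origin at the centre of its underside, z up out of the glass. It lies flat on the sloping track, beyond the gauge plate, near the end stop
- lens_b: low eye lens, a black knurled ring with a glass, 30 mm across and 13 mm high, 16 g; origin at the centre of its underside, z up out of the glass. It lies flat on the sloping track, next uphill of the tall lens
- lens_c: low eye lens, a black knurled ring with a glass, 30 mm across and 13 mm high, 16 g; origin at the centre of its underside, z up out of the glass. It lies flat on the sloping track, last in the row, uphill of lens_b, with a gap between it and the pusher
- tray: square open steel tray, 100 x 100 mm, 14 mm high, walls and floor 3 mm thick, fixed to the desk; origin at the centre of its underside, z up
- tape_roll: bystander: roll of amber tape lying flat, 62 mm across, 15 mm high; origin at the centre of its underside
- solder_spool: bystander: reel of solder wire standing on its flange, 54 x 48 x 41 mm; origin at the centre of its underside
- marker: bystander: black marker lying on the desk, 120 mm long (along y), 20 mm thick; origin at the centre of its underside
- tweezers: bystander: black tweezers lying on the desk, 116 mm long (along y), 9 mm high; origin at the centre of its underside
Not all that is in view belongs to the job. Leave any brown or green look-alike of the tall_lens alone.

How it is judged:
By the outcome, as a careful person would: the job done as asked, in the order asked, and still so for the second after the job is handed in, with the robot touching nothing.
It also fails if it takes over 51 s, if anything falls off the work surface, if the arm or the gripper's body presses on something with over 40 N, if the wrist force passes 120 N, or if a joint passes its speed limit or range.

## Working session

There is one attempt and no reset: what is moved stays moved. The work goes in short steps, Python scripts to look and compute and a shell command to move; the robot and the scene stay as the last step left them, time stands still between calls to the robot, and variables do not carry over. Pictures are saved under pics/ and viewed, about 8 in all and at most 12, crops included, and the job is handed in when it is done.

```bash
mkdir -p pics; cat > h.py <<'E'
from station import *
import numpy as np, cv2
def ray(name,u,v,info=None):
    i=info or camera_info(name); T=np.array(i["extrinsics"])
    d=T[:3,:3]@np.array([(u-i["cx"])/i["fx"],(v-i["cy"])/i["fy"],1.]); return T[:3,3],d
def onz(name,u,v,z,info=None):
    o,d=ray(name,u,v,info); return o+d*(z-o[2])/d[2]
def pt(name,u,v,dep,info=None):
    o,d=ray(name,u,v,info); return o+d*dep
E
python3 - <<'E'
from h import *
for n in("top","scene"):
    p,d=camera(n); cv2.imwrite(f"pics/{n}0.png",p); np.save(f"{n}d.npy",d)
    print(n,np.round(camera_info(n)["extrinsics"],3).tolist(),camera_info(n)["fx"],d.min(),d.max())
print(get_obs())
E
```

```text
top [[-0.024, -0.993, 0.118, 0.443], [-1.0, 0.025, 0.006, 0.035], [-0.009, -0.118, -0.993, 1.023], [0.0, 0.0, 0.0, 1.0]] 400.21823349166345 0.0 1.8952961
scene [[0.781, -0.373, 0.501, 0.109], [-0.625, -0.494, 0.604, -0.523], [0.022, -0.785, -0.619, 0.653], [0.0, 0.0, 0.0, 1.0]] 468.44321847654686 0.0 1.7938402
{'time_s': 0.1, 'qpos': array([ 1.09139919e+00,  3.00416041e-01,  1.52151325e+00, -1.95006850e-05,
        1.32069930e+00, -6.66057842e-02]), 'joint_vel': array([ 0.00126131, -0.00018902, -0.0008371 , -0.00083794,  0.00082655,
       -0.00021174]), 'tau': array([ 1.62058379e-03, -5.32639682e+01, -3.53288591e+01,  7.09515531e-02,
        2.34733050e-02, -8.37524823e-06]), 'ee_pos': array([0.2205509 , 0.50360301, 0.21894522]), 'eef_rot': array([-1.61917039,  1.56976022, -2.03195691]), 'force': array([-0.75745592,  0.39762019, -0.23623331]), 'moment': array([-0.02369871, -0.01484137, -0.04486675]), 'grip_width': 0.09399116621684904}
```

View pics/top0.png

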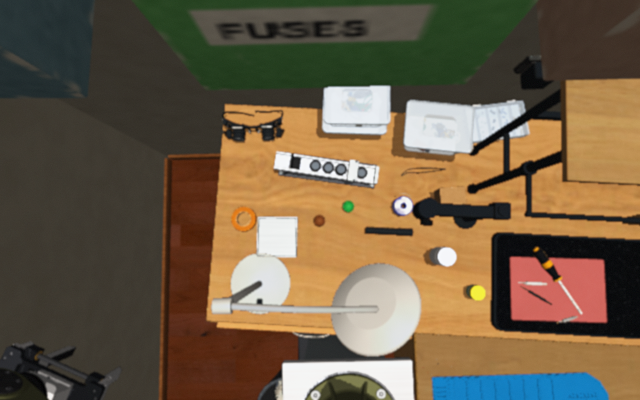

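View pics/scene0.png

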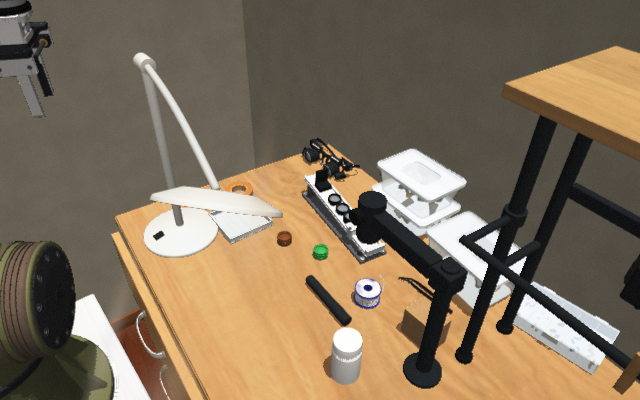

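The top view shows the chute at about (275–378, 155–185), with the pusher at about (295,162) and the tray at (277,237). A lamp stands between the robot and the work. Look-alikes are the brown lens at (319,221) and the green lens at (348,207). The black lenses in the track are at about (315,166), (328,168), (340,169) and (362,173).

```bash
python3 - <<'E'
from h import *
p=cv2.imread("pics/top0.png"); d=np.load("topd.npy")
c=cv2.resize(p[145:195,265:390],None,fx=6,fy=6,interpolation=cv2.INTER_CUBIC)
s=cv2.imread("pics/scene0.png"); c2=cv2.resize(s[165:265,290:400],(440,400),interpolation=cv2.INTER_CUBIC)
o=np.zeros((600,750,3),np.uint8); o[:300]=c; o[300:,:330]=cv2.resize(c2,(330,300)); cv2.imwrite("pics/crop1.png",o)
f=lambda u,v:np.round(pt("top",u,v,d[v,u]),3).tolist()
for nm,u,v in [("lamp pole top",220,306),("arm mid",290,308),("head c",375,310),("head edge",340,290),("headfar",375,270),("base",262,270),("tray c",277,237),("box1",355,120),("blackjoint",430,208),("blackarm",500,210),("bot",445,257),("desk",250,190),("spool",402,206),("glasses",255,130)]: print(nm,f(u,v))
# tray mask
m=cv2.inRange(p,(200,200,200),(255,255,255));m[:212]=0;m[262:]=0;m[:,:250]=0;m[:,302:]=0
r=cv2.minAreaRect(max(cv2.findContours(m,0,1)[0],key=cv2.contourArea));print("tray",r,[np.round(onz("top",*q,.014),3).tolist() for q in cv2.boxPoints(r)], onz("top",*r[0],.014))
# chute white region
m=cv2.inRange(p,(150,150,150),(255,255,255));m[:148]=0;m[190:]=0;m[:,:270]=0;m[:,385:]=0
pts=cv2.findNonZero(m); r=cv2.minAreaRect(cv2.convexHull(pts));print("chute",r,[np.round(onz("top",*q,.037),3).tolist() for q in cv2.boxPoints(r)], onz("top",*r[0],.037))
E
```

```text
lamp pole top [0.345, 0.211, 0.372]
arm mid [0.336, 0.102, 0.348]
head c [0.318, -0.045, 0.28]
head edge [0.346, 0.016, 0.207]
headfar [0.385, -0.053, 0.227]
base [0.377, 0.203, 0.017]
tray c [0.457, 0.167, -0.0]
box1 [0.724, -0.033, 0.111]
blackjoint [0.503, -0.163, 0.243]
blackarm [0.496, -0.302, 0.236]
bot [0.401, -0.233, 0.082]
desk [0.579, 0.236, 0.0]
spool [0.528, -0.154, 0.001]
glasses [0.733, 0.219, 0.017]
tray ((273.0, 239.0), (44.0, 46.0), 90.0) [[0.509, 0.233, 0.014], [0.506, 0.117, 0.014], [0.396, 0.119, 0.014], [0.399, 0.234, 0.014]] [0.45225766 0.17571074 0.014     ]
chute ((326.48193359375, 166.09886169433594), (105.2770767211914, 23.14339828491211), 10.359053611755371) [[0.629, 0.172, 0.037], [0.687, 0.161, 0.037], [0.632, -0.098, 0.037], [0.574, -0.085, 0.037]] [0.63009483 0.03706951 0.037     ]
```

View pics/crop1.png

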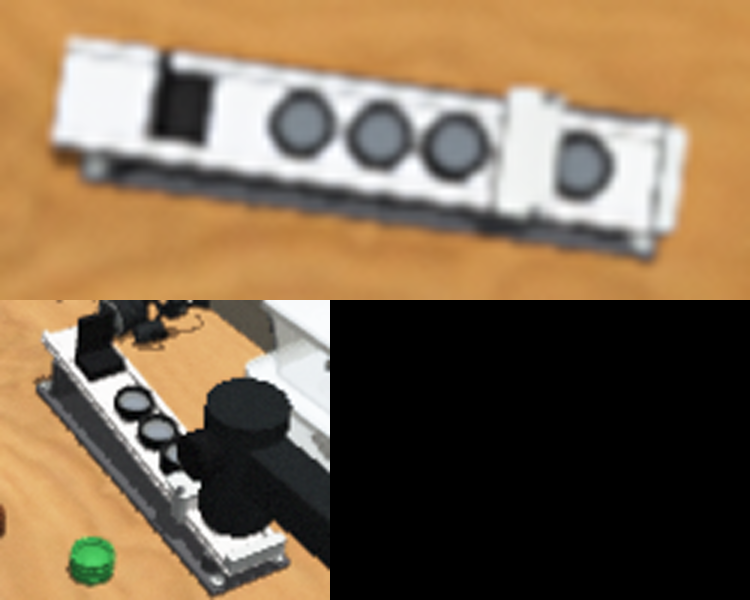

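The crop shows the pusher at crop (180,105). Uphill of the white gauge plate (505–560) are three lenses at crop (302,124), (380,135) and (455,148), and lens_a is beyond it at (580,165). The candidates for the tall lens are these four black lenses plus the brown and green ones on the desk. I choose the one at crop (455,148), top pixel (341,170), which is next to the gauge plate's uphill edge.

```bash
cat >> h.py <<'E'
from scipy.spatial.transform import Rotation as Ro
def tool(target, yawdir=None):
    "shift in tool axes (mm) to world target; spin to bring tool y along yawdir"
    o=get_obs(); R=Ro.from_euler("xyz",o["eef_rot"]).as_matrix()
    s=(R.T@(np.array(target)-o["ee_pos"])*1000).round(1)
    sp=None
    if yawdir is not None:
        v=R.T@np.array([*yawdir,0.]); sp=[round(float((a+np.pi/2)%np.pi-np.pi/2),4) for a in [np.arctan2(v[2],v[1])]][0]
    print("tcp",o["ee_pos"].round(4),"shift",s.tolist(),"spin",sp,"t",o["time_s"],"F",o["force"].round(1),"w",round(o["grip_width"],4),"q",o["qpos"].round(3).tolist())
    return R
E
python3 - <<'E'
from h import *
a=onz("top",340.8,169.7,.047);print("tall",a)
print("tab",onz("top",292,162,.08),"gauge edge",onz("top",265+503/6,145+150/6,.05), "lens c",onz("top",265+302/6,145+124/6,.045),"tray",onz("top",277.5,236.5,.005))
R=tool([0.60,0.05,.45],[.978,-.21]);print(R.round(3))
E
```

```text
tall [0.618259   0.00186938 0.047     ]
tab [0.6340431  0.11938128 0.08      ] gauge edge [ 0.61646839 -0.01779478  0.05      ] lens c [0.63037663 0.06469311 0.045     ] tray [0.45835456 0.16550734 0.005     ]
tcp [0.2206 0.5036 0.2189] shift [-230.8, -263.5, 529.5] spin 1.3695 t 0.1 F [-0.8  0.4 -0.2] w 0.094 q [1.091, 0.3, 1.522, -0.0, 1.321, -0.067]
[[-0.     0.401  0.916]
 [-0.001  0.916 -0.401]
 [-1.    -0.001 -0.   ]]
```

```bash
python3 -m handwheel '[[[-50,0,0],0,-1],[[-100,0,0],0,-1],[[-150,0,0],0,-1],[[-200,0,0],0,-1],[[-230,0,0],0,-1]]'
```

```text
time_s: 0.6
ee_pos: [0.2205, 0.5035, 0.4528]
eef_rot: [1.499, 1.568, 1.086]
force: [0.2, -0.4, 0.2]
grip_width: 0.0937
```

```bash
python3 -m handwheel '[[[0,-20,45],0.13,-1],[[0,-42,85],0.26,-1],[[0,-64,127],0.4,-1],[[0,-86,170],0.54,-1],[[0,-108,212],0.68,-1]]'; python3 -c "
from h import *
tool([0.615,0.02,.45],[.978,-.21])"
```

```text
time_s: 1.1
ee_pos: [0.3722, 0.3179, 0.4523]
eef_rot: [2.257, 1.568, 1.159]
force: [0.9, 0.5, -0.2]
grip_width: 0.0941
tcp [0.3722 0.3179 0.4523] shift [1.9, 80.7, 375.8] spin 0.684 t 1.1 F [ 0.9  0.5 -0.2] w 0.0941 q [0.631, 0.101, 1.231, 0.001, 1.807, 0.159]
```

```bash
python3 -m handwheel '[[[2,9,42],0.13,-1],[[2,18,84],0.26,-1],[[2,27,126],0.4,-1],[[2,36,168],0.54,-1],[[2,45,210],0.684,-1]]'; python3 - <<'E'
from h import *
tool([0.615,0.02,.35],[.978,-.21])
E
```

```text
time_s: 1.6
ee_pos: [0.5086, 0.1497, 0.4499]
eef_rot: [3.101, 1.569, 1.313]
force: [1.0, 0.7, -0.8]
grip_width: 0.0937
tcp [0.5086 0.1497 0.4499] shift [99.7, 131.8, 104.0] spin -0.0059 t 1.6 F [ 1.   0.7 -0.8] w 0.0937 q [0.216, 0.201, 1.123, 0.002, 1.817, 0.434]
```

```bash
python3 -m handwheel '[[[20,26,21],0,-1],[[45,53,42],0,-1],[[70,80,63],0,-1],[[100,106,84],0,-1],[[130,132,104],0,-1]]'; python3 - <<'E'
from h import *
tool([0.615,0.01,.2],[.978,-.21])
p,d=camera("scene"); cv2.imwrite("pics/scene1.png",p)
p2,d2=camera("wrist"); cv2.imwrite("pics/w1.png",p2); np.save("w1d.npy",d2); i=camera_info("wrist"); print(np.round(i["extrinsics"],3).tolist(),i["fx"])
cv2.imwrite("pics/j1.png",np.vstack([cv2.resize(p,(480,300)),cv2.resize(p2,(480,300))]))
E
```

```text
time_s: 2.1
ee_pos: [0.6158, 0.0187, 0.3183]
eef_rot: [-3.054, 1.569, 1.441]
force: [0.2, -0.4, -0.1]
grip_width: 0.094
tcp [0.6158 0.0187 0.3183] shift [118.2, 1.2, 8.9] spin -0.0061 t 2.1 F [ 0.2 -0.4 -0.1] w 0.094 q [-0.03, 0.405, 1.156, 0.002, 1.581, 0.188]
[[0.976, -0.207, -0.069, 0.634], [-0.218, -0.938, -0.268, 0.095], [-0.009, 0.276, -0.961, 0.48], [0.0, 0.0, 0.0, 1.0]] 286.25657817787175
```

View pics/j1.png

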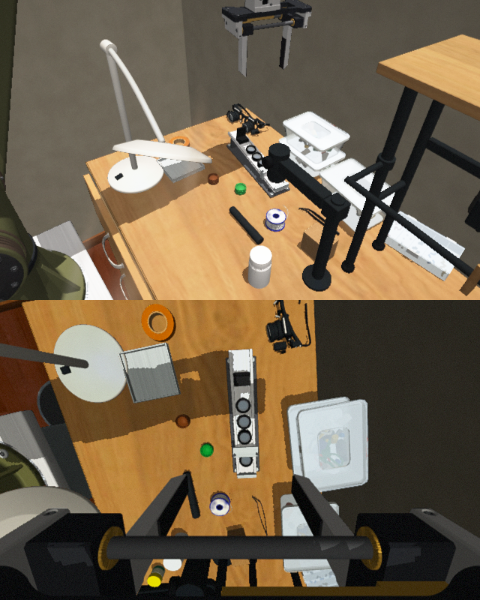

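The scene view shows the gripper well clear above the lamp. The wrist view shows the track running down the image at about x 240 from y 350 to 475, with three lenses, then the gauge plate at about (245,450), then lens_a. I'll take a close crop and measure the lens positions.

```bash
python3 - <<'E'
from h import *
p=cv2.imread("pics/w1.png"); d=np.load("w1d.npy"); i=camera_info("wrist")
x0,y0=290,60
c=cv2.resize(p[60:245,290:360],None,fx=3.2,fy=3.2,interpolation=cv2.INTER_CUBIC)
cv2.imwrite("pics/crop2.png",c)
g=cv2.cvtColor(p,6)
# dark contours within track
m=((g<75)).astype(np.uint8)*255; mm=np.zeros_like(m); mm[60:245,300:350]=m[60:245,300:350]
for k in cv2.findContours(mm,0,1)[0]:
    if cv2.contourArea(k)<60: continue
    (u,v),r=cv2.minEnclosingCircle(k); b=cv2.boundingRect(k)
    print(b,cv2.contourArea(k),round(u,1),round(v,1),round(r,1),onz("wrist",u,v,.045,i).round(4), pt("wrist",int(u),int(v),d[int(v),int(u)],i).round(4))
E
```

```text
(316, 153, 20, 40) 534.0 325.0 172.5 19.7 [0.6223 0.0203 0.045 ] [0.6222 0.0193 0.0346]
(314, 131, 21, 20) 292.0 323.8 140.5 10.2 [0.6308 0.0676 0.045 ] [0.6298 0.0688 0.0499]
(338, 104, 12, 51) 381.0 340.0 129.0 25.0 [0.6576 0.0785 0.045 ] [0.6595 0.0771 0.0087]
(310, 96, 24, 19) 368.5 321.5 105.5 13.7 [0.6381 0.1164 0.045 ] [0.6375 0.1167 0.0536]
(300, 68, 11, 93) 523.0 305.0 114.0 46.3 [0.6122 0.1102 0.045 ] [0.6104 0.1115 0.0088]
```

View pics/crop2.png

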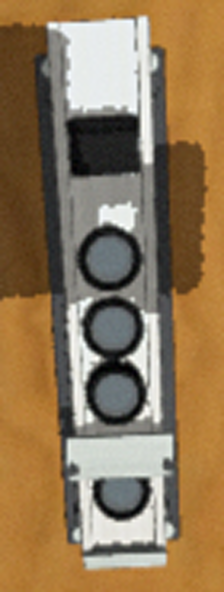

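The crop confirms it: the tall lens at crop (116,391) sits just uphill of the plate, which starts at crop y≈436. lens_b is at (112,327), lens_c at (109,258), the pusher at about (105,145), and lens_a is beyond the plate at (122,490).

```bash
python3 - <<'E'
from h import *
i=camera_info("wrist"); f=lambda x,y,z: onz("wrist",290+x/3.2,60+y/3.2,z,i)
for n,x,y,z in [("tall",116,391,.048),("b",112,327,.046),("c",109,258,.049),("a",122,490,.036),("gauge up",118,436,.05),("gL",66,436,.05),("gR",174,436,.05),("stop L",82,560,.034),("stop R",168,560,.034),("track upL",47,23,.048),("track upR",146,18,.048),("tab top edge",104,116,.085),("block front",104,173,.05)]: print(n,f(x,y,z).round(4))
d=np.load("w1d.npy")
for x,y in[(116,391),(112,327),(109,258),(122,460),(100,60),(122,490)]:
    u,v=int(round(290+x/3.2)),int(round(60+y/3.2)); print(pt("wrist",u,v,d[v,u],i).round(4))
E
```

```text
tall [0.6211 0.0057 0.048 ]
b [0.6257 0.0358 0.046 ]
c [0.6312 0.0675 0.049 ]
a [ 0.6128 -0.0476  0.036 ]
gauge up [ 0.6174 -0.0158  0.05  ]
gL [ 0.5928 -0.0104  0.05  ]
gR [ 0.6439 -0.0217  0.05  ]
stop L [ 0.5842 -0.0813  0.034 ]
stop R [ 0.6281 -0.091   0.034 ]
track upL [0.6263 0.1702 0.048 ]
track upR [0.6683 0.1627 0.048 ]
tab top edge [0.6415 0.1252 0.085 ]
block front [0.637  0.1044 0.05  ]
[0.6208 0.0063 0.0491]
[0.6258 0.0361 0.046 ]
[0.631  0.0669 0.0478]
[ 0.6165 -0.0285  0.0498]
[0.6451 0.151  0.0442]
[ 0.6129 -0.0462  0.0395]
```

```bash
python3 - <<'E'
from h import *
tool([0.621,0.006,.1],[.9865,-.163])
E
```

```text
tcp [0.6155 0.0172 0.3137] shift [213.7, 9.6, 9.8] spin -0.0567 t 2.2 F [ 0.3  0.1 -0.4] w 0.0935 q [-0.032, 0.41, 1.159, 0.002, 1.581, 0.188]
```

```bash
python3 -m handwheel '[[[45,4,4],-0.02,-0.1],[[90,8,8],-0.04,-0.1],[[135,9.6,9.8],-0.057,-0.1],[[180,9.6,9.8],-0.057,-0.1],[[213,9.6,9.8],-0.057,-0.1]]' 15; python3 - <<'E'
from h import *
tool([0.621,0.006,.052],[.9865,-.163])
p,d=camera("wrist"); cv2.imwrite("pics/w2.png",p); np.save("w2d.npy",d)
tool([0.621,0.006,.052],[.9865,-.163])
E
```

```text
time_s: 2.7
ee_pos: [0.6201, 0.0064, 0.0983]
eef_rot: [-1.624, 1.561, 2.925]
force: [-0.1, 0.3, -0.8]
grip_width: 0.0572
tcp [0.6201 0.0064 0.0983] shift [46.2, 1.4, 0.2] spin 0.0005 t 2.7 F [-0.1  0.3 -0.8] w 0.0572 q [-0.049, 0.576, 1.421, 0.002, 1.155, 0.113]
tcp [0.6181 0.0065 0.0933] shift [41.3, 3.6, 0.0] spin 0.0005 t 2.75 F [-1.3 -0.2 -5.1] w 0.0539 q [-0.049, 0.581, 1.425, 0.002, 1.152, 0.113]
```

View pics/w2.png

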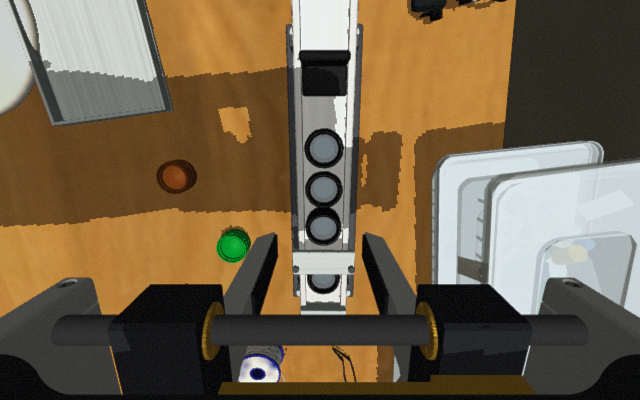

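The wrist view shows the track vertical between the fingers, the tall lens at (324,226) and the gauge plate's top edge at about y 250. The arm was still settling, so I'll re-measure from a settled frame.

```bash
python3 - <<'E'
from h import *
i=camera_info("wrist"); p,d=camera("wrist"); i2=camera_info("wrist")
print(np.abs(np.array(i["extrinsics"])-i2["extrinsics"]).max())
g=cv2.cvtColor(cv2.GaussianBlur(p,(3,3),0),6)[110:260,298:350]
c=cv2.HoughCircles(g,cv2.HOUGH_GRADIENT,1,25,param1=120,param2=12,minRadius=14,maxRadius=23)
for u,v,r in c[0]:
    u+=298;v+=110; print(u,v,r,onz("wrist",u,v,.048,i).round(4),pt("wrist",int(u),int(v),d[int(v),int(u)],i).round(4))
tool([0.621,0.006,.052],[.9865,-.163])
T=np.array(i["extrinsics"]);o=get_obs()
q=np.linalg.inv(T)@np.append(o["ee_pos"],1); print("tcp px",q[0]/q[2]*i["fx"]+i["cx"],q[1]/q[2]*i["fy"]+i["cy"])
E
```

```text
0.003360321712776837
326.5 148.5 20.0 [0.6321 0.0659 0.048 ] [0.6318 0.0662 0.0469]
326.5 189.5 19.0 [0.6274 0.0357 0.048 ] [0.6269 0.0353 0.0445]
321.5 228.5 22.4 [0.6186 0.0052 0.048 ] [0.6181 0.0046 0.0452]
tcp [0.6189 0.0064 0.0967] shift [44.6, 2.9, 0.1] spin 0.0006 t 2.8 F [-0.5 -0.2  0.4] w 0.0525 q [-0.049, 0.578, 1.422, 0.002, 1.157, 0.113]
tcp px 320.83382309814976 254.69294559824363
```

```bash
python3 -m handwheel '[[[12,1,0],0,-0.1],[[24,1.5,0],0,-0.1],[[34,1.5,0.5],0,-0.1],[[41,1.5,0.5],0,-0.1],[[44.5,1.5,0.5],0,-0.1]]' 15; python3 -m handwheel '[[[0,0,0],0,-0.1],[[0,0,0],0,0.1],[[0,0,0],0,0.3],[[0,0,0],0,0.6],[[0,0,0],0,0.6]]' 12; python3 - <<'E'
from h import *
tool([0.620,0.005,.052],[.9865,-.163])
E
```

```text
time_s: 3.3
ee_pos: [0.6196, 0.0058, 0.0517]
eef_rot: [-1.565, 1.555, 2.984]
force: [0.8, -0.6, -0.0]
grip_width: 0.0518
time_s: 3.8
ee_pos: [0.6204, 0.0057, 0.0524]
eef_rot: [-1.573, 1.558, 2.976]
force: [4.9, -0.7, 0.9]
grip_width: 0.0286
tcp [0.6204 0.0057 0.0524] shift [0.4, -0.2, 0.7] spin 0.0005 t 3.8 F [ 4.9 -0.7  0.9] w 0.0286 q [-0.051, 0.635, 1.444, 0.002, 1.075, 0.112]
```

```bash
python3 -m handwheel '[[[0,0,0],0,0.6],[[-5,0,0],0,0.6],[[-12,0,0],0,0.6],[[-22,0,0],0,0.6],[[-35,0,0],0,0.6]]' 12; python3 - <<'E'
from h import *
tool([0.620,0.005,.052],[.9865,-.163])
p,d=camera("wrist"); s,_=camera("scene")
cv2.imwrite("pics/j3.png",np.hstack([p[100:310,200:440],cv2.resize(s[140:280,270:430],(240,210))])) 
E
```

```text
time_s: 4.3
ee_pos: [0.6206, 0.0056, 0.0882]
eef_rot: [-1.571, 1.557, 2.979]
force: [-0.2, 0.3, 0.3]
grip_width: 0.0286
tcp [0.6206 0.0056 0.0882] shift [36.2, 0.0, 0.7] spin 0.0005 t 4.3 F [-0.2  0.3  0.3] w 0.0286 q [-0.051, 0.591, 1.423, 0.002, 1.142, 0.112]
```

View pics/j3.png

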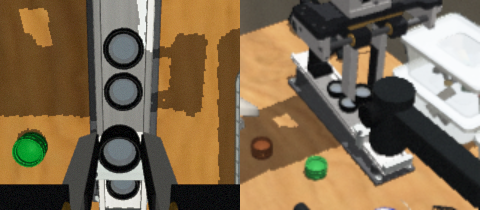

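The tall lens is held at crop (121,152), clear of the track, and the row stays in the channel. Next I'll fix the tray centre and the arm heights, for lamp clearance.

```bash
python3 - <<'E'
from h import *
D=[(.3,1.5215,.5498,.2189),(.101,1.231,.4895,.4523),(.201,1.123,.5302,.4499),(.405,1.156,.6161,.3183),(.635,1.444,.6204,.0524),(.591,1.423,.6206,.0882)]
A=[];b=[]
for q2,q3,r,z in D:
    r=np.sqrt(r*r-.0*.0)
    A+=[[np.sin(q2),np.sin(q2+q3),np.cos(q2+q3),1,0],[np.cos(q2),np.cos(q2+q3),-np.sin(q2+q3),0,1]]; b+=[r,z]
x,res,_,_=np.linalg.lstsq(np.array(A),np.array(b),rcond=None); print("L2,L3,a3,r0,h-Lt",x.round(3),np.abs(np.array(A)@x-b).max())
p=cv2.imread("pics/top0.png")
i=camera_info("top")
hsv=cv2.cvtColor(p,cv2.COLOR_BGR2HSV)
m=cv2.inRange(hsv,(0,0,120),(180,45,255)); n=np.zeros_like(m); n[210:258,250:304]=m[210:258,250:304]
k=max(cv2.findContours(n,0,1)[0],key=cv2.contourArea); r=cv2.minAreaRect(k); print(r,cv2.boundingRect(k),onz("top",*r[0],.012).round(4))
E
python3 - <<'E'
import cv2
p=cv2.imread("pics/w1.png"); t=cv2.imread("pics/top0.png")
import numpy as np
a=cv2.resize(p[40:150,150:250],(400,440),interpolation=2); b=cv2.resize(t[205:275,225:310],(400,330),interpolation=2)
o=np.zeros((440,800,3),np.uint8);o[:,:400]=a;o[:330,400:]=b;cv2.imwrite("pics/tray.png",o)
E
```

```text
L2,L3,a3,r0,h-Lt [ 0.417  0.449  0.042  0.001 -0.027] 0.0008962802202771014
((273.5, 237.0), (40.0, 47.0), 90.0) (250, 217, 48, 41) [0.4572 0.1747 0.012 ]
```

View pics/tray.png

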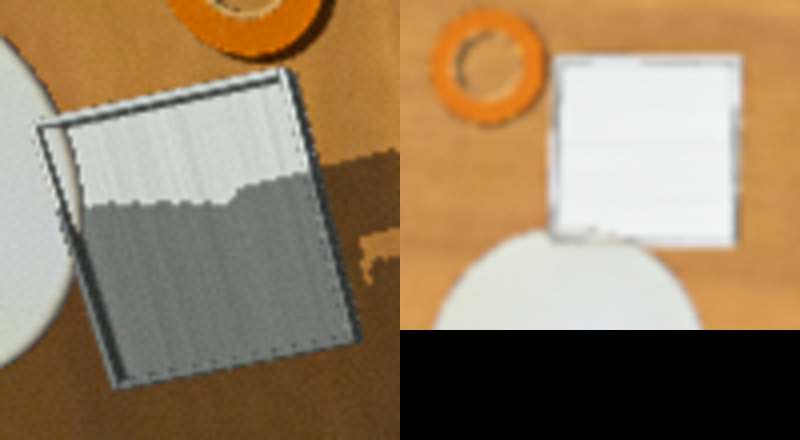

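Tray corners in the top crop are (552,57), (742,57), (737,245) and (552,243), so the centre is at top pixel (277.3,236.8). The lamp's arm passes beside the tray, so I'll check the forearm height from depth.

```bash
python3 - <<'E'
from h import *
p,d=camera("top"); cv2.imwrite("pics/top2.png",p); i=camera_info("top")
d0=np.load("topd.npy")
print("tray",onz("top",277.3,236.8,.014).round(4))
q2,q3=.591,1.423
for v in range(180,400,12):
    row=[]
    for u in range(250,440,3):
        if d[v,u]>0 and d0[v,u]-d[v,u]>.05: row.append(pt("top",u,v,d[v,u],i))
    if row:
        r=np.array(row); k=r[:,2].argmax(); print(v,r[k].round(3),"y range",r[:,1].min().round(3),r[:,1].max().round(3),"minz",r[:,2].min().round(3))
# lamp arm heights
for u in (225,250,275,300,325,350,370):
    v=max(range(296,320),key=lambda v:pt("top",u,v,d0[v,u],i)[2]); print("lamp",u,v,pt("top",u,v,d0[v,u],i).round(3))
from scipy.optimize import fsolve
f=lambda q,r,z:[.417*np.sin(q[0])+.449*np.sin(q[0]+q[1])+.042*np.cos(q[0]+q[1])-r+.001,.417*np.cos(q[0])+.449*np.cos(q[0]+q[1])-.042*np.sin(q[0]+q[1])-.027-z]
for r,z in((.62,.088),(.487,.035),(.487,.12)): q=fsolve(f,[.4,1.5],(r,z)); print(r,z,q,"elbow r,z-h",.417*np.sin(q[0]),.417*np.cos(q[0]),"slope",q.sum()-np.pi/2)
E
```

```text
tray [0.4575 0.1649 0.014 ]
180 [0.531 0.017 0.451] y range -0.043 0.062 minz 0.418
192 [0.512 0.014 0.464] y range -0.05 0.068 minz 0.395
204 [0.494 0.015 0.476] y range -0.044 0.066 minz 0.44
216 [ 0.476 -0.     0.487] y range -0.046 0.07 minz 0.45
228 [0.46  0.024 0.497] y range -0.048 0.074 minz 0.462
240 [0.445 0.017 0.506] y range -0.044 0.08 minz 0.446
252 [0.43  0.018 0.516] y range -0.05 0.08 minz 0.487
264 [0.415 0.015 0.525] y range -0.052 0.08 minz 0.489
276 [0.401 0.016 0.532] y range -0.05 0.08 minz 0.502
288 [0.388 0.013 0.541] y range -0.049 0.083 minz 0.507
300 [0.375 0.007 0.547] y range -0.05 0.082 minz 0.519
312 [0.363 0.014 0.556] y range -0.049 0.086 minz 0.524
324 [0.352 0.019 0.564] y range -0.048 0.086 minz 0.527
336 [0.341 0.029 0.572] y range -0.043 0.085 minz 0.538
348 [0.33  0.013 0.58 ] y range -0.041 0.083 minz 0.561
360 [0.32  0.033 0.588] y range -0.043 0.087 minz 0.557
372 [0.31  0.033 0.593] y range -0.045 0.122 minz 0.569
384 [0.302 0.109 0.601] y range -0.056 0.119 minz 0.589
396 [0.295 0.116 0.613] y range -0.059 0.116 minz 0.603
lamp 225 308 [0.342 0.203 0.374]
lamp 250 307 [0.341 0.165 0.361]
lamp 275 308 [0.337 0.126 0.354]
lamp 300 309 [0.333 0.086 0.344]
lamp 325 309 [0.33  0.045 0.33 ]
lamp 350 311 [0.322 0.002 0.309]
lamp 370 308 [ 0.323 -0.035  0.288]
0.62 0.088 [0.58998756 1.42663521] elbow r,z-h 0.2319982355318358 0.34650514961557904 slope 0.44582644168560615
0.487 0.035 [0.41449335 1.8509801 ] elbow r,z-h 0.1679368401980357 0.3816886397370236 slope 0.6946771246529071
0.487 0.12 [0.27576561 1.80072225] elbow r,z-h 0.11354230267537142 0.4012444959163606 slope 0.5056915322601334
```

View pics/top2.png

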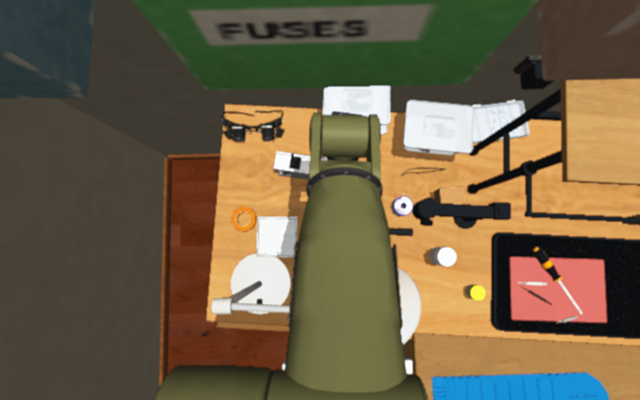

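```bash
python3 -m handwheel '[[[-30,0,0],0,0.6],[[-60,0,0],0,0.6],[[-90,0,0],0,0.6],[[-120,0,0],0,0.6],[[-130,0,0],0,0.6]]' 12; python3 - <<'E'
from h import *
tool([0.485,0.165,.21],[0.0001,-1])
E
```

```text
time_s: 4.95
ee_pos: [0.6234, 0.0053, 0.2216]
eef_rot: [-1.671, 1.563, 2.879]
force: [0.2, 0.1, -0.1]
grip_width: 0.0286
tcp [0.6234 0.0053 0.2216] shift [12.9, -162.4, -135.1] spin 1.4075 t 4.95 F [ 0.2  0.1 -0.1] w 0.0286 q [-0.051, 0.469, 1.285, 0.002, 1.395, 0.112]
```

```bash
python3 -m handwheel '[[[0,-16,-13],0.13,0.6],[[0,-32,-27],0.27,0.6],[[0,-48,-40],0.41,0.6],[[0,-64,-54],0.55,0.6],[[0,-81,-67],0.69,0.6]]' 12; python3 - <<'E'
from h import *
tool([0.485,0.165,.21],[0.0001,-1])
E
```

```text
time_s: 5.45
ee_pos: [0.5535, 0.0852, 0.2208]
eef_rot: [-0.908, 1.562, 2.946]
force: [0.1, -0.4, 0.3]
grip_width: 0.0281
tcp [0.5535 0.0852 0.2208] shift [11.5, -105.1, -0.4] spin 0.7117 t 5.45 F [ 0.1 -0.4  0.3] w 0.0281 q [0.086, 0.326, 1.484, 0.003, 1.341, 0.944]
```

```bash
python3 -m handwheel '[[[2,-21,0],0.14,0.6],[[5,-42,0],0.28,0.6],[[7,-63,0],0.42,0.6],[[9,-84,0],0.57,0.6],[[11,-105,0],0.71,0.6]]' 12; python3 -m handwheel '[[[0,0,0],0,0.6],[[20,0,0],0,0.6],[[40,0,0],0,0.6],[[60,0,0],0,0.6],[[80,0,0],0,0.6]]'; python3 - <<'E'
from h import *
tool([0.485,0.165,.027],[0.0001,-1])
i=camera_info("wrist"); p,d=camera("wrist"); s,_=camera("scene")
cv2.imwrite("pics/j4.png",np.hstack([cv2.resize(p,(400,250)),cv2.resize(s,(400,250))]))
cv2.imwrite("pics/w4.png",p)
E
```

```text
time_s: 5.95
ee_pos: [0.4838, 0.1652, 0.2092]
eef_rot: [-0.126, 1.56, 3.012]
force: [-0.1, 0.6, -0.7]
grip_width: 0.0288
time_s: 6.45
ee_pos: [0.483, 0.1646, 0.1276]
eef_rot: [-0.088, 1.559, 3.053]
force: [1.6, -0.6, -0.3]
grip_width: 0.0282
tcp [0.483  0.1646 0.1276] shift [100.6, -0.3, -3.2] spin -0.0009 t 6.45 F [ 1.6 -0.6 -0.3] w 0.0282 q [0.255, 0.316, 1.728, 0.004, 1.109, 1.824]
```

View pics/j4.png

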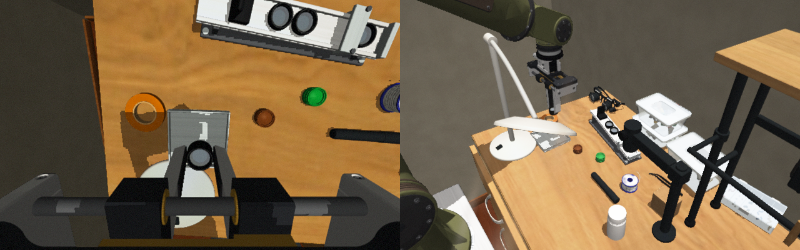

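The wrist view shows the lens held over the tray at (200,153), with the tray spanning x 168–228. In the scene view the forearm passes near the top of the lamp, at about (490,35). I'll check that gap from depth before descending.

```bash
python3 - <<'E'
from h import *
p,d=camera("scene"); i=camera_info("scene")
hsv=cv2.cvtColor(p,cv2.COLOR_BGR2HSV)
c=cv2.resize(p[0:110,0:240],None,fx=2.5,fy=2.5,interpolation=2); cv2.imwrite("pics/c5.png",c)
# forearm: olive pixels lower edge per column
for u in range(10,240,12):
    vs=[v for v in range(0,140) if hsv[v,u,1]>60 and p[v,u,1]>=p[v,u,2] and p[v,u,2]>p[v,u,0]+5 and 0<d[v,u]<1.2 and pt("scene",u,v,d[v,u],i)[2]>.25]
    if vs: v=max(vs); print(u,v,pt("scene",u,v,d[v,u],i).round(3))
E
```

```text
34 0 [0.198 0.067 0.509]
46 5 [0.209 0.074 0.5  ]
58 9 [0.219 0.072 0.495]
70 15 [0.233 0.093 0.481]
82 18 [0.243 0.082 0.479]
94 23 [0.253 0.079 0.472]
106 29 [0.266 0.082 0.462]
118 34 [0.279 0.087 0.452]
130 38 [0.292 0.085 0.445]
142 43 [0.308 0.092 0.434]
154 48 [0.325 0.101 0.421]
166 53 [0.344 0.11  0.407]
178 56 [0.362 0.115 0.397]
190 52 [0.374 0.1   0.405]
202 39 [0.389 0.087 0.424]
214 57 [0.405 0.088 0.395]
226 69 [0.455 0.153 0.343]
238 72 [0.467 0.135 0.341]
```

View pics/c5.png

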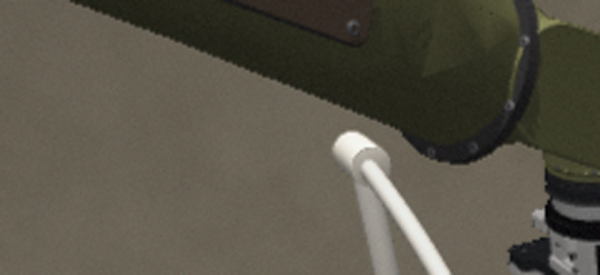

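The forearm's lower edge is now about 5 cm over the lamp's arm, and a full descent may close that gap. I'll fit the forearm's cross-section from both depth views and predict the clearance.

```bash
cat > clr.py <<'E'
from h import *
from scipy.optimize import fsolve, least_squares
H=.243
f=lambda q,r,z:[.417*np.sin(q[0])+.449*np.sin(q[0]+q[1])+.042*np.cos(q[0]+q[1])-r+.001,.417*np.cos(q[0])+.449*np.cos(q[0]+q[1])-.042*np.sin(q[0]+q[1])-.027-z]
def EW(r,z):
    q=fsolve(f,[.4,1.6],(r,z)); return np.array([.417*np.sin(q[0]),H+.417*np.cos(q[0])]),q.sum()-np.pi/2
o=get_obs(); az=o["qpos"][0]; ca,sa=np.cos(az),np.sin(az)
R0=o["ee_pos"][0]*ca+o["ee_pos"][1]*sa; L0=-o["ee_pos"][0]*sa+o["ee_pos"][1]*ca
print("az",az,"r",R0,"lat",L0)
E0,sl0=EW(R0,o["ee_pos"][2])
P=[]
for n in("scene","top"):
    p,d=camera(n); i=camera_info(n); T=np.array(i["extrinsics"])
    v,u=np.mgrid[0:400:2,0:640:2].reshape(2,-1); z=d[v,u]; k=(z>0); u,v,z=u[k],v[k],z[k]
    X=(T[:3,:3]@np.stack([(u-i["cx"])/i["fx"]*z,(v-i["cy"])/i["fy"]*z,z])).T+T[:3,3]; c=p[v,u].astype(int)
    k=(c[:,1]>=c[:,2]-3)&(c[:,2]>c[:,0]+4)&(X[:,2]>.3); P.append(X[k])
P=np.vstack(P); r=P[:,0]*ca+P[:,1]*sa; l=-P[:,0]*sa+P[:,1]*ca
s=(r-E0[0])*np.cos(sl0)-(P[:,2]-E0[1])*np.sin(sl0); n=(r-E0[0])*np.sin(sl0)+(P[:,2]-E0[1])*np.cos(sl0)
sec=[]
for a in np.arange(.1,.36,.02):
    k=(abs(s-a)<.01)&(abs(l-L0)<.12)&(abs(n)<.15)
    if k.sum()<20: continue
    g=least_squares(lambda w:np.hypot(l[k]-w[0],n[k]-w[1])-w[2],[L0,0,.06],loss="soft_l1",f_scale=.003)
    lc,nc,R=g.x; sec.append((a,lc,nc,R)); print(round(a,2),k.sum(),g.x.round(3),"nmin",n[k].min().round(3),"rms",np.sqrt(2*g.cost/k.sum()).round(4))
np.save("sec.npy",np.array(sec))
def clearance(x,y,z):
    r=np.hypot(x,y); a=np.arctan2(y,x)-np.arcsin(L0/r); rr=np.sqrt(r*r-L0*L0); E,sl=EW(rr,z); best=9
    for yl in np.arange(-.03,.21,.004):
        zl=np.interp(yl,[-.035,.002,.045,.086,.126,.165,.203],[.288,.309,.330,.344,.354,.361,.374]); xl=.323+.1*(yl+.035)*.9
        Lr=xl*np.cos(a)+yl*np.sin(a); Ll=-xl*np.sin(a)+yl*np.cos(a)
        S=(Lr-E[0])*np.cos(sl)-(zl-E[1])*np.sin(sl); N=(Lr-E[0])*np.sin(sl)+(zl-E[1])*np.cos(sl)
        Q=np.array(sec); lc,nc,R=[np.interp(S,Q[:,0],Q[:,j]) for j in(1,2,3)]
        best=min(best,np.hypot(Ll-lc,N-nc)-R)
    return best
for x,y in((.485,.165),(.488,.165),(.488,.15),(.488,.136),(.475,.136),(.488,.195)):
    print(x,y,[(z,round(clearance(x,y,z)*1000)) for z in(.128,.08,.06,.05,.04,.03,.026)])
E
python3 clr.py
```

```text
az 0.25498551111281564 r 0.508505722631085 lat 0.037605386803040805
0.14 55 [0.03  0.025 0.107] nmin -0.083 rms 0.0006
0.16 108 [ 0.017 -0.031  0.053] nmin -0.085 rms 0.0011
0.18 386 [ 0.018 -0.034  0.053] nmin -0.087 rms 0.0023
0.2 602 [ 0.032 -0.04   0.061] nmin -0.089 rms 0.0037
0.22 566 [ 0.035 -0.043  0.063] nmin -0.091 rms 0.0036
0.24 555 [ 0.034 -0.043  0.062] nmin -0.093 rms 0.0031
0.26 532 [ 0.033 -0.044  0.059] nmin -0.095 rms 0.003
0.28 498 [ 0.034 -0.045  0.057] nmin -0.097 rms 0.0026
0.3 456 [ 0.033 -0.046  0.056] nmin -0.099 rms 0.0023
0.32 414 [ 0.034 -0.049  0.054] nmin -0.103 rms 0.0019
0.34 303 [ 0.041 -0.057  0.06 ] nmin -0.149 rms 0.0052
0.485 0.165 [(0.128, 28), (0.08, 12), (0.06, 5), (0.05, 1), (0.04, -4), (0.03, -8), (0.026, -10)]
0.488 0.165 [(0.128, 29), (0.08, 15), (0.06, 7), (0.05, 2), (0.04, -3), (0.03, -7), (0.026, -9)]
0.488 0.15 [(0.128, 32), (0.08, 17), (0.06, 9), (0.05, 4), (0.04, 0), (0.03, -5), (0.026, -6)]
0.488 0.136 [(0.128, 34), (0.08, 19), (0.06, 11), (0.05, 7), (0.04, 2), (0.03, -2), (0.026, -4)]
0.475 0.136 [(0.128, 28), (0.08, 4), (0.06, 0), (0.05, 0), (0.04, -5), (0.03, -9), (0.026, -11)]
0.488 0.195 [(0.128, 22), (0.08, 11), (0.06, 2), (0.05, -3), (0.04, -7), (0.03, -11), (0.026, -13)]
```

```bash
python3 - <<'E'
from h import *
i=camera_info("wrist"); p=cv2.imread("pics/w4.png")
hsv=cv2.cvtColor(p,cv2.COLOR_BGR2HSV)
m=cv2.inRange(hsv,(0,0,60),(180,50,255)); n=np.zeros_like(m); n[165:215,255:375]=m[165:215,255:375]
for v in range(166,200,4):
    c=np.flatnonzero(n[v]); print(v,c.min() if len(c) else None,c.max() if len(c) else None, end=' | ')
c=np.flatnonzero(n[195]); print()
print("left",onz("wrist",c.min(),195,.014,i).round(4),"right",onz("wrist",c.max(),195,.014,i).round(4))
for u in (285,320,350):
    r=np.flatnonzero(n[:,u]); print("far",u,r.min(),onz("wrist",u,r.min(),.014,i).round(4))
tool([0.484,0.142,.08],[0.0001,-1]); print(get_obs()["tau"].round(2))
E
```

```text
166 None None | 170 None None | 174 271 276 | 178 268 366 | 182 268 367 | 186 268 367 | 190 268 367 | 194 268 366 | 198 268 366 | 
left [0.4906 0.2167 0.014 ] right [0.4904 0.1172 0.014 ]
far 285 175 [0.5112 0.1987 0.014 ]
far 320 176 [0.5101 0.1638 0.014 ]
far 350 177 [0.509 0.134 0.014]
tcp [0.4834 0.1651 0.1298] shift [49.8, 23.1, -1.2] spin -0.0032 t 6.7 F [-0.  -0.3  0.1] w 0.0283 q [0.255, 0.314, 1.725, 0.004, 1.112, 1.827]
[ -0.07 -49.22 -31.01   0.    -0.07  -0.06]
```

```bash
python3 -m handwheel '[[[0,12,2],0,0.6],[[0,23,4],0,0.6],[[15,23,4],0,0.6],[[35,23,4],0,0.6],[[50,23,4],0,0.6]]' 12; python3 - <<'E'
from h import *
tool([0.487,0.143,.048],[0.0001,-1]); print(get_obs()["tau"].round(2))
p,d=camera("scene"); cv2.imwrite("pics/s6.png",p)
w,_=camera("wrist"); a=cv2.resize(p[0:150,80:320],(720,450),interpolation=2); cv2.imwrite("pics/c6.png",a)
exec(open("clr.py").read().split("for x,y in")[0].split("sec=[]")[0]) if 0 else None
E
```

```text
time_s: 7.2
ee_pos: [0.4787, 0.1411, 0.0795]
eef_rot: [-0.156, 1.561, 2.982]
force: [-0.0, 0.1, -0.4]
grip_width: 0.0285
tcp [0.4787 0.1411 0.0795] shift [31.4, -1.9, -8.6] spin -0.0036 t 7.2 F [-0.   0.1 -0.4] w 0.0285 q [0.211, 0.361, 1.796, 0.004, 0.993, 1.783]
[ -0.11 -52.92 -29.85   0.     0.48  -0.  ]
```

View pics/c6.png

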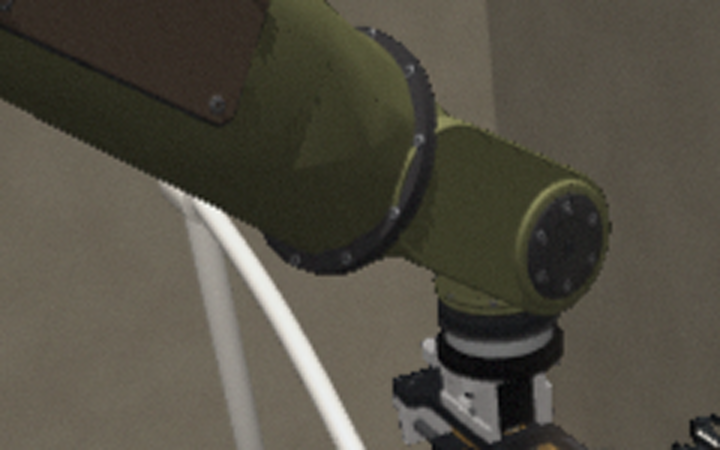

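The forearm's lower edge now hides the lamp's knob at crop (180,190), and the collar at (330,265) is right of the lamp tube. I'll move away from the lamp (+x) first, then down in steps.

```bash
python3 -m handwheel '[[[0,-1,-5],0,0.6],[[0,-1.9,-8.6],0,0.6],[[0,-1.9,-8.6],0,0.6],[[8,-1.9,-8.6],0,0.6],[[16,-1.9,-8.6],0,0.6]]' 12; python3 - <<'E'
from h import *
exec(open("clr.py").read().split("E0,sl0=")[0].replace("from h import *",""))
print(get_obs()["tau"].round(2)); tool([0.487,0.143,.048],[0.0001,-1])
sec=np.load("sec.npy")
src=open("clr.py").read(); exec(src[src.index("def clearance"):src.index("for x,y in((")])
for z in(.064,.055,.05,.046,.042): print(z,clearance(.487,.143,z)*1000)
s,d=camera("scene"); cv2.imwrite("pics/s7.png",s)
E
```

```text
time_s: 7.8
ee_pos: [0.4864, 0.143, 0.0622]
eef_rot: [-0.081, 1.559, 3.058]
force: [-0.3, 0.2, -0.7]
grip_width: 0.0284
az 0.21198930862994667 r 0.505596583190457 lat 0.03749320187722309
[-5.000e-02 -5.432e+01 -2.944e+01  1.000e-02  3.800e-01 -0.000e+00]
tcp [0.4864 0.143  0.0622] shift [14.2, 0.0, -0.8] spin -0.0034 t 7.8 F [-0.3  0.2 -0.7] w 0.0284 q [0.212, 0.405, 1.783, 0.004, 0.965, 1.784]
0.064 11.72428803579846
0.055 7.3015605040098395
0.05 4.9097618804377
0.046 3.039517860778357
0.042 1.2082376919188078
```

```bash
python3 -m handwheel '[[[4,0,-0.8],0,0.6],[[8,0,-0.8],0,0.6],[[11,0,-0.8],0,0.6],[[13,0,-0.8],0,0.6],[[13,0,-0.8],0,0.6]]' 12; python3 - <<'E'
from h import *
tool([0.487,0.143,.048]); print(get_obs()["tau"].round(2))
E
```

```text
time_s: 8.35
ee_pos: [0.4861, 0.1428, 0.0475]
eef_rot: [-0.027, 1.556, 3.111]
force: [-0.7, 0.1, -0.2]
grip_width: 0.0284
tcp [0.4861 0.1428 0.0475] shift [-0.5, -0.2, -0.9] spin None t 8.35 F [-0.7  0.1 -0.2] w 0.0284 q [0.212, 0.43, 1.789, 0.004, 0.937, 1.783]
[-0.000e+00 -5.273e+01 -2.769e+01  1.000e-02 -1.300e-01 -0.000e+00]
```

```bash
python3 - <<'E'
from h import *
for k in range(3):
    s,_=camera("scene"); o=get_obs(); print(o["tau"].round(2),o["ee_pos"].round(4))
E
```

```text
[-0.000e+00 -5.267e+01 -2.761e+01  1.000e-02 -8.000e-02 -0.000e+00] [0.4862 0.1429 0.0477]
[-0.000e+00 -5.275e+01 -2.767e+01  1.000e-02 -5.000e-02 -0.000e+00] [0.4863 0.1429 0.0478]
[-0.000e+00 -5.284e+01 -2.773e+01  1.000e-02 -4.000e-02 -0.000e+00] [0.4863 0.1429 0.0479]
```

No sign of contact, since the arm reaches its target height. I'll release.

```bash
python3 -m handwheel '[[[0,0,0],0,0],[[0,0,0],0,0],[[0,0,0],0,0],[[-10,0,0],0,0],[[-25,0,0],0,0]]' 12; python3 -m handwheel '[[[-30,0,0],0,0],[[-60,0,0],0,0],[[-90,0,0],0,0],[[-120,0,0],0,0],[[-140,0,0],0,0]]'; python3 - <<'E'
from h import *
p,d=camera("wrist"); cv2.imwrite("pics/w8.png",p[150:360,220:420]); np.save("w8d.npy",d)
tool([0.6,0.16,.21],[.9865,-.163])
E
```

```text
time_s: 9.0
ee_pos: [0.4863, 0.1428, 0.0732]
eef_rot: [-0.016, 1.556, 3.122]
force: [-0.4, -0.1, 0.5]
grip_width: 0.0471
time_s: 9.5
ee_pos: [0.4887, 0.1428, 0.2162]
eef_rot: [-0.069, 1.558, 3.07]
force: [-0.5, 0.7, -0.5]
grip_width: 0.0472
tcp [0.4896 0.143  0.2187] shift [7.8, -17.3, -110.4] spin -1.4104 t 9.55 F [ 0.5 -0.5  4.1] w 0.0471 q [0.211, 0.216, 1.628, 0.004, 1.306, 1.784]
```

The picture budget is spent (12), so I'll go on numerically. First: is the lens flat in the tray?

```bash
cat >> h.py <<'E'
def cloud(n,step=1):
    i=camera_info(n); T=np.array(i["extrinsics"]); p,d=camera(n)
    v,u=np.mgrid[0:400:step,0:640:step].reshape(2,-1); z=d[v,u]; k=z>0; u,v,z=u[k],v[k],z[k]
    X=(T[:3,:3]@np.stack([(u-i["cx"])/i["fx"]*z,(v-i["cy"])/i["fy"]*z,z])).T+T[:3,3]
    return X,p[v,u].astype(int)
E
cat > lens.py <<'E'
from h import *
for n in("wrist","scene"):
    X,c=cloud(n)
    k=(abs(X[:,0]-.46)<.044)&(abs(X[:,1]-.167)<.044)&(X[:,2]>-.01)&(X[:,2]<.06); Y=X[k];C=c[k].mean(1)
    f=Y[:,2]<.008; h=Y[:,2]>.011
    print(n,k.sum(),"floor z",np.median(Y[f,2]).round(4) if f.any() else None,"raised",h.sum())
    if h.sum()>20:
        L=Y[h]; print(" range",L.min(0).round(3),L.max(0).round(3)); 
        t=L[L[:,2]>np.percentile(L[:,2],50)-.002]; A=np.c_[t[:,:2],np.ones(len(t))]; w=np.linalg.lstsq(A,t[:,2],rcond=None)[0]
        print(" top z",np.median(t[:,2]).round(4),"tilt deg",np.degrees(np.arctan(np.hypot(*w[:2]))).round(1),"ctr",t.mean(0).round(4))
E
python3 lens.py
```

```text
wrist 3854 floor z 0.0037 raised 406
 range [0.469 0.127 0.013] [0.498 0.156 0.023]
 top z 0.0193 tilt deg 0.7 ctr [0.4839 0.1422 0.0194]
scene 772 floor z 0.0021 raised 94
 range [0.467 0.127 0.012] [0.504 0.153 0.022]
 top z 0.0177 tilt deg 1.4 ctr [0.4783 0.1382 0.0177]
```

The lens stands flat in the tray: footprint about 29 mm, tilt about 1°, centre (0.484, 0.142). Next is the pusher.

```bash
python3 -m handwheel '[[[0,-4,-22],-0.14,0.3],[[0,-8,-44],-0.28,0.6],[[0,-12,-66],-0.42,1],[[0,-15,-88],-0.56,1],[[0,-17,-110],-0.7,1]]' 12; python3 - <<'E'
from h import *
tool([0.646,0.165,.2],[.9865,-.163])
E
```

```text
time_s: 10.15
ee_pos: [0.5991, 0.1595, 0.2112]
eef_rot: [-0.727, 1.556, 3.117]
force: [-0.5, -0.6, 0.4]
grip_width: 0.0105
tcp [0.5991 0.1595 0.2112] shift [10.5, 26.2, -39.4] spin -0.7045 t 10.15 F [-0.5 -0.6  0.4] w 0.0105 q [0.2, 0.472, 1.304, 0.003, 1.38, 1.067]
```

```bash
python3 -m handwheel '[[[0,5,-8],-0.14,1],[[0,10,-16],-0.28,1],[[0,16,-24],-0.42,1],[[0,21,-32],-0.56,1],[[0,26,-39],-0.705,1]]' 12; python3 -m handwheel '[[[0,0,0],0,1],[[0,0,0],0,1],[[0,0,0],0,1],[[0,0,0],0,1],[[0,0,0],0,1]]' 12; cat > tr.py <<'E'
from h import *
# track frame estimate: axis through lenses
def frame():
    e=np.array([-.163,-.9866,0]); return e
e=np.array([-.163,-.9866]); c=np.array([.6267,.040]); a=np.array([-e[1],e[0]])
def show():
  for n in("wrist","top","scene"):
    X,col=cloud(n); g=col.mean(1)
    s=(X[:,:2]-c)@e; l=(X[:,:2]-c)@a; fl=.032-s*np.tan(np.radians(5)); h=X[:,2]-fl
    k=(abs(l)<.014)&(h>.032)&(h<.055)&(s<.08)&(s>-.14)&(g<90)
    if k.sum()>3: print(n,"tab s",s[k].min().round(4),s[k].max().round(4),"h",h[k].max().round(3),"l",l[k].min().round(3),l[k].max().round(3),"n",k.sum())
    k=(abs(l)<.012)&(h>.008)&(h<.016)&(s<.125)&(s>-.13)
    if k.sum()>3:
        hh=np.histogram(s[k],np.arange(-.13,.131,.01))[0]; print("  occupied",list(hh))
    k=(abs(l)<.015)&(h>.006)&(h<.02)&(g<70)
    print("  outer l of dark", l[k].min().round(4) if k.any() else None, l[k].max().round(4) if k.any() else None)
if __name__=="__main__":
    show(); tool([0.6505,0.160,.072],[.9865,-.163])
E
python3 tr.py
```

```text
time_s: 10.65
ee_pos: [0.6456, 0.1649, 0.2086]
eef_rot: [-1.407, 1.553, -3.136]
force: [-0.7, -0.2, -0.6]
grip_width: 0.0003
time_s: 11.15
ee_pos: [0.6455, 0.1649, 0.2088]
eef_rot: [-1.409, 1.554, -3.139]
force: [0.9, 0.0, 0.8]
grip_width: 0.0005
wrist tab s -0.0866 -0.0849 h 0.042 l -0.013 0.013 n 52
  occupied [np.int64(0), np.int64(0), np.int64(0), np.int64(0), np.int64(56), np.int64(0), np.int64(0), np.int64(0), np.int64(0), np.int64(0), np.int64(0), np.int64(0), np.int64(0), np.int64(0), np.int64(0), np.int64(0), np.int64(0), np.int64(0), np.int64(0), np.int64(0), np.int64(0), np.int64(0), np.int64(0), np.int64(4), np.int64(0), np.int64(16)]
  outer l of dark -0.0137 0.015
top tab s -0.0828 -0.0796 h 0.046 l -0.005 0.013 n 12
  occupied [np.int64(0), np.int64(0), np.int64(0), np.int64(0), np.int64(8), np.int64(39), np.int64(26), np.int64(0), np.int64(1), np.int64(25), np.int64(25), np.int64(17), np.int64(16), np.int64(30), np.int64(26), np.int64(0), np.int64(0), np.int64(0), np.int64(0), np.int64(1), np.int64(3), np.int64(30), np.int64(25), np.int64(11), np.int64(0), np.int64(4)]
  outer l of dark -0.0141 0.0148
scene tab s -0.0847 -0.0785 h 0.046 l -0.014 0.013 n 65
  occupied [np.int64(0), np.int64(0), np.int64(0), np.int64(0), np.int64(25), np.int64(32), np.int64(35), np.int64(0), np.int64(3), np.int64(32), np.int64(32), np.int64(22), np.int64(28), np.int64(29), np.int64(34), np.int64(4), np.int64(0), np.int64(0), np.int64(0), np.int64(0), np.int64(0), np.int64(0), np.int64(0), np.int64(0), np.int64(0), np.int64(5)]
  outer l of dark -0.0147 0.014
tcp [0.6456 0.1649 0.2088] shift [136.7, 8.0, 3.6] spin 0.0058 t 11.3 F [-0.3  0.7  0.3] w 0.0004 q [0.194, 0.584, 1.143, 0.003, 1.432, 0.351]
```

```bash
python3 -m handwheel '[[[35,2,0],0,1],[[70,2,0],0,1],[[100,2,0],0,1],[[122,2,0],0,1],[[132,2,0],0,1]]' 12;  python3 - <<'E'
from h import *
from tr import e,c
q=lambda s,h:[*(c+e*s),.032-s*.0875+h]
tool(q(-.100,.034),[.9865,-.163]); tool(q(0.0,.034))
E
```

```text
time_s: 11.8
ee_pos: [0.6444, 0.1644, 0.0745]
eef_rot: [-1.38, 1.551, -3.109]
force: [0.5, -0.3, 0.1]
grip_width: 0.0004
tcp [0.6444 0.1644 0.0745] shift [-0.2, 2.7, 25.6] spin 0.0055 t 11.8 F [ 0.5 -0.3  0.1] w 0.0004 q [0.193, 0.702, 1.274, 0.003, 1.186, 0.35]
tcp [0.6444 0.1644 0.0745] shift [8.9, 2.3, 125.6] spin None t 11.8 F [ 0.5 -0.3  0.1] w 0.0004 q [0.193, 0.702, 1.274, 0.003, 1.186, 0.35]
```

```bash
python3 -m handwheel '[[[0,2,12],0.005,1],[[1,2,22],0.005,1],[[2,2,32],0.005,1],[[3,2,41],0.005,1],[[3,2,50],0.005,1]]' 12;  cat > st.py <<'E'
from h import *
from tr import e,c,a
q=lambda s,h:[*(c+e*s),.032-s*.0875+h]
o=get_obs(); print("tcp s",((o["ee_pos"][:2]-c)@e).round(4),"l",((o["ee_pos"][:2]-c)@a).round(4),"F feed",(o["force"][:2]@e).round(2))
tool(q(-.003,.034),[.9865,-.163])
E
python3 st.py; python3 tr.py
```

```text
time_s: 12.3
ee_pos: [0.6386, 0.1139, 0.0724]
eef_rot: [-1.391, 1.552, -3.126]
force: [1.0, 2.4, -1.2]
grip_width: 0.0006
tcp s -0.0748 l -0.0003 F feed -2.58
tcp [0.6386 0.1139 0.0724] shift [6.3, 0.4, 71.8] spin 0.0002 t 12.3 F [ 1.   2.4 -1.2] w 0.0006 q [0.119, 0.67, 1.334, 0.002, 1.157, 0.282]
wrist tab s -0.0846 -0.0811 h 0.055 l -0.013 0.012 n 688
  outer l of dark -0.0047 0.0149
  occupied [np.int64(0), np.int64(0), np.int64(0), np.int64(0), np.int64(0), np.int64(0), np.int64(0), np.int64(0), np.int64(0), np.int64(0), np.int64(0), np.int64(10), np.int64(16), np.int64(25), np.int64(31), np.int64(0), np.int64(0), np.int64(0), np.int64(0), np.int64(0), np.int64(2), np.int64(30), np.int64(26), np.int64(13), np.int64(0), np.int64(6)]
  outer l of dark -0.0141 0.0148
scene tab s -0.0695 -0.0541 h 0.055 l -0.014 0.014 n 77
  occupied [np.int64(0), np.int64(0), np.int64(0), np.int64(0), np.int64(0), np.int64(0), np.int64(6), np.int64(40), np.int64(35), np.int64(32), np.int64(30), np.int64(28), np.int64(26), np.int64(36), np.int64(28), np.int64(5), np.int64(0), np.int64(0), np.int64(0), np.int64(0), np.int64(0), np.int64(0), np.int64(0), np.int64(0), np.int64(0), np.int64(5)]
  outer l of dark -0.0149 0.0133
tcp [0.6384 0.114  0.0719] shift [-0.3, 4.4, -47.4] spin -0.0003 t 12.45 F [-0.8  0.4  0.2] w 0.0005 q [0.12, 0.671, 1.334, 0.002, 1.158, 0.283]
```

```bash
python3 -m handwheel '[[[1,0,9],0,1],[[2,0,18],0,1],[[3,0,27],0,1],[[4,0,36],0,1],[[4,0,45],0,1]]' 12; python3 st.py; python3 tr.py | grep -A1 -E "top|scene"
```

```text
time_s: 12.95
ee_pos: [0.6307, 0.0687, 0.0679]
eef_rot: [-1.372, 1.55, -3.107]
force: [0.7, 2.0, -1.4]
grip_width: 0.0003
tcp s -0.029 l -0.0007 F feed -2.1
tcp [0.6307 0.0687 0.0679] shift [1.7, 0.7, 26.0] spin -0.0005 t 12.95 F [ 0.7  2.  -1.4] w 0.0003 q [0.051, 0.647, 1.383, 0.0, 1.132, 0.215]
scene tab s -0.0238 -0.0088 h 0.053 l -0.014 0.013 n 81
  occupied [np.int64(0), np.int64(0), np.int64(0), np.int64(0), np.int64(0), np.int64(0), np.int64(0), np.int64(0), np.int64(0), np.int64(0), np.int64(0), np.int64(26), np.int64(39), np.int64(34), np.int64(30), np.int64(18), np.int64(11), np.int64(7), np.int64(1), np.int64(0), np.int64(0), np.int64(0), np.int64(0), np.int64(0), np.int64(0), np.int64(5)]
```

```bash
python3 -m handwheel '[[[0,0.5,5],0,1],[[1,0.5,10],0,1],[[1,0.5,14],0,1],[[1.5,0.5,17],0,1],[[1.5,0.5,19],0,1]]' 12; python3 st.py; python3 -m handwheel '[[[0,0,1],0,1],[[0,0,2],0,1],[[0,0,3],0,1],[[0,0,4],0,1],[[0,0,4],0,1]]' 12; python3 st.py
```

```text
time_s: 13.6
ee_pos: [0.6281, 0.0497, 0.0665]
eef_rot: [-1.357, 1.55, -3.093]
force: [0.7, 1.5, -0.4]
grip_width: 0.0006
tcp s -0.0098 l -0.0002 F feed -1.56
tcp [0.6281 0.0497 0.0665] shift [0.3, 0.2, 6.8] spin -0.0013 t 13.6 F [ 0.7  1.5 -0.4] w 0.0006 q [0.021, 0.64, 1.399, -0.001, 1.124, 0.187]
time_s: 14.1
ee_pos: [0.6274, 0.0457, 0.0665]
eef_rot: [-1.353, 1.55, -3.089]
force: [0.4, 1.5, -0.8]
grip_width: 0.0003
tcp s -0.0057 l -0.0002 F feed -1.54
tcp [0.6274 0.0457 0.0665] shift [0.3, 0.2, 2.7] spin -0.0013 t 14.1 F [ 0.4  1.5 -0.8] w 0.0003 q [0.015, 0.638, 1.402, -0.001, 1.122, 0.18]
```

```bash
python3 -m handwheel '[[[0,0,0.6],0,1],[[0,0,1.2],0,1],[[0,0,1.8],0,1],[[0,0,2.4],0,1],[[0,0,2.4],0,1]]' 12; python3 st.py;  python3 -m handwheel '[[[0,0,0.4],0,1],[[0,0,0.8],0,1],[[0,0,1.2],0,1],[[0,0,1.2],0,1],[[0,0,1.2],0,1]]' 12; python3 st.py; python3 tr.py | grep -A1 -E "top|scene"
```

```text
time_s: 14.6
ee_pos: [0.627, 0.0432, 0.0666]
eef_rot: [-1.352, 1.55, -3.088]
force: [0.8, 1.5, -0.6]
grip_width: 0.0004
tcp s -0.0032 l -0.0002 F feed -1.65
tcp [0.627  0.0432 0.0666] shift [0.3, 0.2, 0.2] spin -0.0014 t 14.6 F [ 0.8  1.5 -0.6] w 0.0004 q [0.011, 0.637, 1.404, -0.001, 1.122, 0.177]
time_s: 15.1
ee_pos: [0.6268, 0.042, 0.0666]
eef_rot: [-1.35, 1.55, -3.086]
force: [0.4, 1.3, -0.5]
grip_width: 0.0006
tcp s -0.002 l -0.0002 F feed -1.32
tcp [0.6268 0.042  0.0666] shift [0.3, 0.2, -1.0] spin -0.0014 t 15.1 F [ 0.4  1.3 -0.5] w 0.0006 q [0.009, 0.636, 1.405, -0.001, 1.121, 0.175]
scene tab s 0.0041 0.0171 h 0.055 l -0.014 0.014 n 87
  occupied [np.int64(0), np.int64(0), np.int64(0), np.int64(0), np.int64(0), np.int64(0), np.int64(0), np.int64(0), np.int64(0), np.int64(0), np.int64(0), np.int64(0), np.int64(0), np.int64(0), np.int64(43), np.int64(23), np.int64(18), np.int64(9), np.int64(0), np.int64(0), np.int64(1), np.int64(0), np.int64(0), np.int64(0), np.int64(2), np.int64(7)]
```

```bash
for k in 1; do python3 -m handwheel '[[[0,0,0.4],0,1],[[0,0,0.8],0,1],[[0,0,1.2],0,1],[[0,0,1.2],0,1],[[0,0,1.2],0,1]]' 12|grep force; python3 st.py|head -1; done; python3 - <<'E'
from h import *
from tr import *
X,col=cloud("top"); g=col.mean(1); s=(X[:,:2]-c)@e; l=(X[:,:2]-c)@a; h=X[:,2]-(.032-s*.0875)
k=(abs(l)<.004)&(s>.02)&(s<.14); o=np.argsort(s[k])
for x in zip(s[k][o].round(4),h[k][o].round(4),g[k][o].astype(int)): print(*x,end=" | ")
E
```

```text
force: [-0.3, 1.5, -0.1]
tcp s -0.0007 l -0.0002 F feed -1.48
0.02 0.3275 123 | 0.0202 0.3242 118 | 0.021 0.327 135 | 0.0213 0.3282 132 | 0.0215 0.3269 128 | 0.0217 0.3276 122 | 0.0219 0.3268 116 | 0.0227 0.329 135 | 0.0229 0.3265 132 | 0.0232 0.3282 127 | 0.0234 0.3274 122 | 0.0236 0.3251 118 | 0.0244 0.3288 134 | 0.0246 0.3269 133 | 0.0248 0.3256 128 | 0.0251 0.3265 121 | 0.0253 0.3254 118 | 0.0261 0.3273 135 | 0.0263 0.3282 132 | 0.0266 0.3288 127 | 0.0268 0.3289 123 | 0.027 0.3275 117 | 0.0278 0.3302 136 | 0.028 0.3294 131 | 0.0282 0.3267 127 | 0.0285 0.3289 123 | 0.0287 0.3264 117 | 0.0289 0.3245 112 | 0.0297 0.3271 130 | 0.0299 0.3263 127 | 0.0302 0.3284 121 | 0.0304 0.3281 116 | 0.0311 0.3307 136 | 0.0314 0.328 131 | 0.0316 0.3284 128 | 0.0318 0.3291 122 | 0.0321 0.3261 115 | 0.0323 0.3262 113 | 0.0331 0.3273 134 | 0.0333 0.3284 127 | 0.0335 0.3278 122 | 0.0338 0.3279 119 | 0.034 0.3278 113 | 0.0347 0.327 128 | 0.035 0.3272 124 | 0.0352 0.3276 120 | 0.0354 0.3261 116 | 0.0357 0.3266 110 | 0.0364 0.328 104 | 0.0367 0.3289 102 | 0.0369 0.3286 101 | 0.0371 0.3248 97 | 0.0374 0.32
[... 1623 characters left out ...]
51 | 0.1074 0.0138 154 | 0.1077 0.0134 152 | 0.1083 0.0103 150 | 0.1102 0.0091 146 | 0.1104 0.0108 143 | 0.1109 0.0084 133 | 0.1126 0.0103 117 | 0.113 0.0099 115 | 0.1134 0.0091 102 | 0.1151 0.0101 93 | 0.1156 0.0081 103 | 0.1158 0.0106 128 | 0.1177 0.0098 173 | 0.1177 0.0136 184 | 0.1185 0.0075 211 | 0.1195 -0.0006 232 | 0.1214 -0.0008 233 | 0.1217 -0.0006 233 | 0.122 0.0004 219 | 0.1236 0.0033 220 | 0.1236 0.0065 219 | 0.124 0.0056 200 | 0.1252 0.013 235 | 0.1259 0.0092 240 | 0.1261 0.0103 238 | 0.1276 0.0138 248 | 0.1284 0.0094 249 | 0.1289 0.0071 249 | 0.1306 0.009 245 | 0.1306 0.0117 247 | 0.1311 0.01 245 | 0.137 -0.0203 202 | 0.1373 -0.0205 192 | 0.1396 -0.021 168 | 0.1397 -0.018 164 |
```

A gap of about 5–6 mm remains between lens_a and the stop in this frame. I'll continue in small steps until the force rises.

```bash
python3 -m handwheel '[[[0,0,0.8],0,1],[[0,0,1.6],0,1],[[0,0,2.4],0,1],[[0,0,3.0],0,1],[[0,0,3.0],0,1]]' 12|grep force; python3 st.py|head -1; python3 -m handwheel '[[[0,0,0.3],0,1],[[0,0,0.6],0,1],[[0,0,0.9],0,1],[[0,0,0.9],0,1],[[0,0,0.9],0,1]]' 12|grep force; python3 st.py|head -1
```

```text
force: [-1.1, 0.5, -1.0]
tcp s 0.0024 l -0.0002 F feed -0.3
force: [0.2, 1.2, -0.6]
tcp s 0.0033 l -0.0002 F feed -1.24
```

```bash
cat > gap.py <<'E'
from h import *
from tr import *
# gray profile along the centre line beyond the gauge, top camera, plane 10 mm over floor
acc=0
for _ in range(3): acc=acc+camera("top")[0].astype(float).mean(2)/3
i=camera_info("top"); T=np.linalg.inv(np.array(i["extrinsics"]))
S=np.arange(.08,.136,.002); out=[]
for s in S:
    v=[]
    for l in(-.002,0,.002):
        P=T@np.array([*(c+e*s+a*l),.032-s*.0875+.006,1]); v.append(cv2.getRectSubPix(acc.astype(np.float32),(1,1),(float(P[0]/P[2]*i["fx"]+i["cx"]),float(P[1]/P[2]*i["fy"]+i["cy"])))[0,0])
    out.append((round(float(s),3),int(np.mean(v))))
print(out)
E
python3 gap.py
```

```text
[(0.08, 84), (0.082, 99), (0.084, 111), (0.086, 117), (0.088, 111), (0.09, 88), (0.092, 66), (0.094, 56), (0.096, 62), (0.098, 93), (0.1, 125), (0.102, 144), (0.104, 153), (0.106, 154), (0.108, 154), (0.11, 154), (0.112, 152), (0.114, 145), (0.116, 127), (0.118, 92), (0.12, 70), (0.122, 96), (0.124, 169), (0.126, 237), (0.128, 249), (0.13, 249), (0.132, 236), (0.134, 208), (0.136, 175)]
```

```bash
for k in a; do python3 -m handwheel '[[[0,0,0.4],0,1],[[0,0,0.8],0,1],[[0,0,0.8],0,1],[[0,0,0.8],0,1],[[0,0,0.8],0,1]]' 12|grep force; done; python3 st.py|head -1; python3 -m handwheel '[[[0,0,0.4],0,1],[[0,0,0.8],0,1],[[0,0,0.8],0,1],[[0,0,0.8],0,1],[[0,0,0.8],0,1]]' 12|grep force; python3 st.py|head -1; python3 gap.py
```

```text
force: [0.2, 0.9, -0.7]
tcp s 0.0041 l -0.0002 F feed -0.94
force: [-0.7, 1.4, -0.8]
tcp s 0.0049 l -0.0002 F feed -1.32
[(0.08, 68), (0.082, 83), (0.084, 98), (0.086, 111), (0.088, 119), (0.09, 112), (0.092, 89), (0.094, 65), (0.096, 52), (0.098, 70), (0.1, 109), (0.102, 136), (0.104, 150), (0.106, 154), (0.108, 154), (0.11, 154), (0.112, 153), (0.114, 152), (0.116, 146), (0.118, 123), (0.12, 92), (0.122, 103), (0.124, 165), (0.126, 236), (0.128, 249), (0.13, 249), (0.132, 236), (0.134, 208), (0.136, 175)]
```

```bash
python3 -m handwheel '[[[0,0,0.3],0,1],[[0,0,0.6],0,1],[[0,0,0.6],0,1],[[0,0,0.6],0,1],[[0,0,0.6],0,1]]' 12|grep force; python3 st.py|head -1; python3 -m handwheel '[[[0,0,0.3],0,1],[[0,0,0.6],0,1],[[0,0,0.6],0,1],[[0,0,0.6],0,1],[[0,0,0.6],0,1]]' 12|grep force; python3 st.py|head -1; python3 gap.py
```

```text
force: [1.0, 2.1, -1.9]
tcp s 0.0055 l -0.0002 F feed -2.27
force: [0.6, 4.1, -2.5]
tcp s 0.006 l -0.0002 F feed -4.12
[(0.08, 63), (0.082, 74), (0.084, 86), (0.086, 98), (0.088, 111), (0.09, 118), (0.092, 107), (0.094, 85), (0.096, 65), (0.098, 73), (0.1, 109), (0.102, 136), (0.104, 150), (0.106, 154), (0.108, 153), (0.11, 153), (0.112, 153), (0.114, 152), (0.116, 146), (0.118, 123), (0.12, 93), (0.122, 104), (0.124, 166), (0.126, 236), (0.128, 249), (0.13, 249), (0.132, 236), (0.134, 208), (0.136, 175)]
```

```bash
python3 -m handwheel '[[[0,0,0.3],0,1],[[0,0,0.6],0,1],[[0,0,0.6],0,1],[[0,0,0.6],0,1],[[0,0,0.6],0,1]]' 12|grep force; python3 st.py|head -1; python3 gap.py
```

```text
force: [1.2, 6.3, -2.5]
tcp s 0.0062 l -0.0002 F feed -6.38
[(0.08, 60), (0.082, 69), (0.084, 81), (0.086, 94), (0.088, 106), (0.09, 114), (0.092, 107), (0.094, 86), (0.096, 65), (0.098, 71), (0.1, 109), (0.102, 136), (0.104, 150), (0.106, 154), (0.108, 153), (0.11, 153), (0.112, 154), (0.114, 152), (0.116, 145), (0.118, 123), (0.12, 93), (0.122, 103), (0.124, 166), (0.126, 236), (0.128, 249), (0.13, 249), (0.132, 236), (0.134, 208), (0.136, 175)]
```

The row has stopped (lens_a's image is unchanged and the force is up to 6.4 N), so it is closed up. I'll back off, raise and verify.

```bash
python3 -m handwheel '[[[0,0,-5],0,1],[[0,0,-15],0,1],[[-2,0,-30],0,1],[[-30,0,-30],0,1],[[-70,0,-30],0,1]]' 12|grep -E "force|time"; python3 -m handwheel '[[[-30,0,-20],0,1],[[-60,0,-40],0,1],[[-90,0,-50],0,1],[[-100,0,-50],0,1],[[-100,0,-50],0,1]]'|grep -E "pos|time"; python3 gap.py; cat > fin.py <<'E'
from h import *
from tr import *
for n in("wrist","top"):
    X,col=cloud(n); g=col.mean(1); s=(X[:,:2]-c)@e; l=(X[:,:2]-c)@a; h=X[:,2]-(.032-s*.0875)
    k=(abs(l)<.012)&(h>.035)&(h<.055)&(abs(s)<.1); print(n,"tab s",s[k].min().round(4) if k.any() else None,s[k].max().round(4) if k.any() else None)
    for s0 in np.arange(0,.135,.005):
        k=(abs(l)<.003)&(abs(s-s0)<.0025); print((round(float(s0),3),(np.median(h[k])*1000).round(1),int(g[k].mean())) if k.any() else None,end=" ")
    print()
E
python3 fin.py; python3 lens.py
```

```text
time_s: 20.4
force: [0.4, 0.4, 0.6]
time_s: 20.9
ee_pos: [0.6419, 0.1148, 0.2362]
[(0.08, 210), (0.082, 170), (0.084, 146), (0.086, 134), (0.088, 122), (0.09, 105), (0.092, 83), (0.094, 67), (0.096, 58), (0.098, 72), (0.1, 108), (0.102, 134), (0.104, 148), (0.106, 152), (0.108, 152), (0.11, 152), (0.112, 152), (0.114, 150), (0.116, 144), (0.118, 121), (0.12, 92), (0.122, 103), (0.124, 164), (0.126, 235), (0.128, 248), (0.13, 248), (0.132, 235), (0.134, 206), (0.136, 174)]
wrist tab s None None
None None None None None None None None None None None None None None None None None None None None None None None None None None None 
top tab s 0.0173 0.0231
(0.0, np.float64(-0.1), 252) (0.005, np.float64(-2.6), 252) (0.01, np.float64(0.4), 243) (0.015, np.float64(19.6), 104) (0.02, np.float64(44.7), 31) (0.025, np.float64(11.3), 42) (0.03, np.float64(10.3), 45) (0.035, np.float64(11.8), 42) (0.04, np.float64(10.4), 42) (0.045, np.float64(9.5), 123) (0.05, np.float64(10.9), 150) (0.055, np.float64(13.5), 168) (0.06, np.float64(20.0), 247) (0.065, np.float64(20.5), 248) (0.07, np.float64(20.6), 247) (0.075, np.float64(20.9), 246) (0.08, np.float64(9.7), 196) (0.085, np.float64(11.6), 145) (0.09, np.float64(10.3), 98) (0.095, np.float64(10.6), 47) (0.1, np.float64(9.5), 96) (0.105, np.float64(10.1), 150) (0.11, np.float64(10.8), 152) (0.115, np.float64(9.6), 149) (0.12, np.float64(10.6), 98) (0.125, np.float64(12.0), 194) (0.13, np.float64(10.1), 247) 
wrist 3823 floor z 0.0038 raised 401
 range [0.469 0.128 0.011] [0.504 0.157 0.023]
 top z 0.0194 tilt deg 0.3 ctr [0.4836 0.1427 0.0195]
scene 772 floor z 0.0022 raised 97
 range [0.468 0.127 0.011] [0.504 0.155 0.022]
 top z 0.0174 tilt deg 4.5 ctr [0.4784 0.1385 0.0176]
```

The tab-to-stop distance looks a few mm short of the 115 mm expected. I'll take a clearer wrist measurement with the jaws open.

```bash
python3 -m handwheel '[[[-15,0,15],0,-1],[[-30,0,30],0,-1],[[-45,0,45],0,-1],[[-60,0,60],0,-1],[[-60,0,75],0,-1]]'|grep -E "pos|time";python3 -m handwheel '[[[0,0,0],0,-1],[[0,0,0],0,-1],[[0,0,0],0,-1],[[0,0,0],0,-1],[[0,0,0],0,-1]]'|grep -E "pos|width"; cat > prof.py <<'E'
from h import *
from tr import *
acc=0
i=camera_info("wrist")
for _ in range(3): acc=acc+camera("wrist")[0].astype(float).mean(2)/3
d=camera("wrist")[1]; T=np.linalg.inv(np.array(i["extrinsics"]))
for s in np.arange(-.02,.14,.0025):
    h=.012
    P=T@np.array([*(c+e*s),.032-s*.0875+h,1]); u,v=P[0]/P[2]*i["fx"]+i["cx"],P[1]/P[2]*i["fy"]+i["cy"]
    if not(0<u<639 and 0<v<399): print("out",end=" ");continue
    X=pt("wrist",u,v,d[int(v+.5),int(u+.5)],i); ss=(X[:2]-c)@e
    print((round(float(s)*1000,1),int(cv2.getRectSubPix(acc.astype(np.float32),(3,1),(float(u),float(v))).mean()),round(float(X[2]-.032+ss*.0875)*1000,1)),end=" ")
print()
g=np.clip(acc,0,255).astype(np.uint8)
cv2.imwrite("pics/w9.png",g)
C=cv2.HoughCircles(cv2.resize(g,None,fx=2,fy=2,interpolation=2),cv2.HOUGH_GRADIENT,1,20,param1=120,param2=14,minRadius=10,maxRadius=30)
if C is not None:
    for u,v,r in C[0]/2:
        X=onz("wrist",u,v,.04,i); s=(X[:2]-c)@e; l=(X[:2]-c)@a
        if abs(l)<.01: print("circle px",u,v,"r mm",(r/i["fx"]*1000*(np.array(i["extrinsics"])[2,3]-.04)).round(1),"s",s.round(4),"l",l.round(4))
E
python3 prof.py
```

```text
time_s: 21.75
ee_pos: [0.631, 0.0384, 0.2979]
ee_pos: [0.631, 0.0389, 0.2975]
grip_width: 0.0771
(-20.0, 236, 1.0) (-17.5, 236, 1.4) (-15.0, 236, 0.6) (-12.5, 236, 2.0) (-10.0, 236, 0.1) (-7.5, 236, -0.4) (-5.0, 235, 1.3) (-2.5, 236, 0.9) (-0.0, 235, 1.6) (2.5, 236, 0.7) (5.0, 236, 0.9) (7.5, 235, -0.8) (10.0, 149, -0.1) (12.5, 68, 4.6) (15.0, 9, 14.1) (17.5, 6, 18.0) (20.0, 6, 27.5) (22.5, 6, 37.8) (25.0, 4, 41.4) (27.5, 21, 46.1) (30.0, 25, 46.4) (32.5, 20, 12.6) (35.0, 23, 12.5) (37.5, 23, 12.6) (40.0, 17, 11.0) (42.5, 44, 9.3) (45.0, 111, 9.4) (47.5, 120, 12.5) (50.0, 119, 12.5) (52.5, 119, 13.6) (55.0, 119, 14.6) (57.5, 116, 14.5) (60.0, 116, 17.4) (62.5, 201, 21.0) (65.0, 215, 21.7) (67.5, 212, 20.8) (70.0, 213, 20.5) (72.5, 210, 20.7) (75.0, 209, 21.5) (77.5, 207, 21.3) (80.0, 210, 20.7) (82.5, 176, 11.9) (85.0, 114, 12.8) (87.5, 105, 12.9) (90.0, 59, 9.2) (92.5, 15, 12.8) (95.0, 19, 11.2) (97.5, 39, 12.2) (100.0, 112, 10.8) (102.5, 119, 11.8) (105.0, 119, 12.8) (107.5, 119, 11.1) (110.0, 119, 11.7) (112.5, 118, 10.0) (115.0, 111, 11.0) (117.5, 105, 9.8) (120.0, 31, 11.1) (122.5, 30, 13.8) (125.0, 151, 12.1) (127.5, 207, 13.7) (130.0, 207, 12.9) (132.5, 154, -19.5) (135.0, 125, -19.9) (137.5, 124, -18.3) 
circle px 323.75 242.25 r mm 17.6 s 0.1081 l 0.0053
circle px 320.25 221.75 r mm 20.0 s 0.0733 l -0.0003
circle px 320.75 167.75 r mm 20.8 s -0.0119 l 0.0004
circle px 320.25 211.25 r mm 11.5 s 0.056 l -0.0003
circle px 320.75 191.25 r mm 19.2 s 0.024 l 0.0004
circle px 320.25 130.25 r mm 20.1 s -0.0659 l -0.0004
circle px 326.25 92.75 r mm 16.6 s -0.1161 l 0.0079
circle px 318.75 233.25 r mm 10.0 s 0.0927 l -0.0027
```

Relative to the stop at s≈124, lens_a (94–124) and lens_b (64–94) look seated. The pusher face at s≈40 is 84 mm from the stop instead of 90, so lens_c may be riding up at the gauge. I'll look closer.

```bash
python3 -m handwheel '[[[35,0,12],0,-1],[[70,0,24],0,-1],[[105,0,36],0,-1],[[140,0,48],0,-1],[[170,0,48],0,-1]]'|grep -E "pos|time|width"; python3 -m handwheel '[[[0,0,0],0,-1],[[0,0,0],0,-1],[[0,0,0],0,-1],[[0,0,0],0,-1],[[0,0,0],0,-1]]'|grep -E "pos|width"; cat > pl.py <<'E'
from h import *
from tr import *
Xs=[];Gs=[]
for _ in range(5):
    X,col=cloud("wrist"); Xs.append(X);Gs.append(col.mean(1))
X=np.vstack(Xs);g=np.hstack(Gs); s=(X[:,:2]-c)@e; l=(X[:,:2]-c)@a; h=X[:,2]-(.032-s*.0875)
for s0 in np.arange(.0,.134,.003):
    r=[]
    for l0 in(-.009,0,.009):
        k=(abs(l-l0)<.003)&(abs(s-s0)<.0015); r.append(f"{np.median(h[k])*1000:.1f}/{g[k].mean():.0f}" if k.sum()>2 else "-")
    print(round(s0*1000),*r,end=" ; ")
print()
k=(abs(abs(l)-.019)<.0015)
for s0 in(.0,.03,.1,.12): kk=k&(abs(s-s0)<.004); print("wall",s0,np.median(h[kk])*1000)
E
python3 pl.py; python3 prof.py|head -1
```

```text
time_s: 22.95
ee_pos: [0.6189, -0.0102, 0.1263]
grip_width: 0.0939
ee_pos: [0.6193, -0.01, 0.1275]
grip_width: 0.094
0 1.0/136 1.1/137 1.1/133 ; 3 1.0/136 1.2/137 1.2/133 ; 6 1.1/135 0.9/136 1.1/133 ; 9 1.1/135 1.1/136 1.0/132 ; 12 1.0/135 1.1/136 0.9/133 ; 15 15.2/25 15.0/26 15.0/26 ; 18 40.9/7 39.9/7 39.4/7 ; 21 194.5/20 194.4/21 194.1/21 ; 24 197.4/37 197.2/38 197.0/38 ; 27 199.7/33 199.6/33 199.3/33 ; 30 213.4/28 210.4/34 210.2/34 ; 33 12.9/10 209.3/38 209.1/39 ; 36 13.2/10 13.0/10 13.1/10 ; 39 12.9/17 12.9/9 13.0/15 ; 42 11.3/31 13.2/21 10.5/41 ; 45 12.3/43 10.8/98 11.8/50 ; 48 11.3/68 11.8/114 12.4/54 ; 51 11.8/91 12.9/114 11.9/76 ; 54 11.9/96 13.4/114 12.2/76 ; 57 13.9/91 14.4/109 13.7/86 ; 60 21.5/176 21.4/183 21.3/171 ; 63 21.6/203 21.6/203 21.5/204 ; 66 21.6/203 21.6/204 21.5/203 ; 69 21.5/202 21.6/202 21.6/203 ; 72 21.5/199 21.5/199 21.6/199 ; 75 21.6/197 21.6/198 21.5/198 ; 78 21.5/200 21.5/194 21.6/188 ; 81 15.2/107 - - ; 84 13.8/55 12.9/118 12.3/117 ; 87 14.1/36 12.2/103 11.5/100 ; 90 13.2/114 11.0/64 10.6/52 ; 93 1.1/193 12.4/19 12.3/24 ; 96 1.5/108 13.4/27 12.7/24 ; 9
[... 913 characters left out ...]
30, 13.2) (45.0, 110, 11.1) (47.5, 113, 11.7) (50.0, 113, 13.8) (52.5, 114, 14.3) (55.0, 114, 13.1) (57.5, 114, 13.7) (60.0, 78, 19.4) (62.5, 195, 20.5) (65.0, 204, 21.0) (67.5, 202, 22.2) (70.0, 203, 23.1) (72.5, 202, 21.6) (75.0, 200, 21.2) (77.5, 195, 21.6) (80.0, 198, 21.1) (82.5, 193, 22.1) (85.0, 109, 13.1) (87.5, 101, 10.6) (90.0, 62, 9.5) (92.5, 5, 12.6) (95.0, 28, 13.4) (97.5, 34, 14.5) (100.0, 112, 10.8) (102.5, 113, 12.0) (105.0, 113, 11.7) (107.5, 113, 12.9) (110.0, 113, 12.8) (112.5, 113, 12.4) (115.0, 102, 10.9) (117.5, 103, 10.4) (120.0, 14, 10.6) (122.5, 8, 12.5) (125.0, 78, 12.0) (127.5, 201, 12.9) (130.0, 194, 13.9) (132.5, 185, 12.1) (135.0, 116, -16.3) (137.5, 115, -16.5)
```

lens_c is about 25 mm from lens_b instead of 30, and tilted with its leading edge up against the gauge plate. The row is not properly closed. To mend it, I'll push the pusher's tab back uphill from its downhill side, free lens_c and push again.

```bash
python3 - <<'E'
from h import *
from tr import e,c
q=lambda s,h:[*(c+e*s),.032-s*.0875+h]
tool(q(.035,.036),[.9865,-.163]); print(camera_info("wrist")["cx"])
E
python3 -m handwheel '[[[0,0,-5],0,1],[[0,0,-10],0,1],[[0,0,-15],0,1],[[0,0,-15],0,1],[[0,0,-15],0,1]]' 12 | grep -E "pos|width"; python3 -m handwheel '[[[0,0,0],0,1],[[0,0,0],0,1],[[0,0,0],0,1],[[0,0,0],0,1],[[0,0,0],0,1]]' 12 | grep -E "pos|width"; python3 - <<'E'
from h import *
from tr import e,c
q=lambda s,h:[*(c+e*s),.032-s*.0875+h]
tool(q(.035,.036),[.9865,-.163])
E
```

```text
tcp [ 0.6188 -0.0102  0.1263] shift [61.3, 0.9, -16.1] spin -0.0023 t 23.9 F [ 0.1 -0.4  0.1] w 0.0938 q [-0.074, 0.549, 1.393, -0.003, 1.223, 0.093]
319.4401256407078
ee_pos: [0.6213, 0.0048, 0.1262]
grip_width: 0.057
ee_pos: [0.6213, 0.0048, 0.1262]
grip_width: 0.0176
tcp [0.6213 0.0048 0.1262] shift [61.3, 0.9, -0.9] spin -0.0018 t 24.9 F [ 1.3 -0.1 -0. ] w 0.0176 q [-0.05, 0.554, 1.385, -0.003, 1.225, 0.116]
```

```bash
python3 -m handwheel '[[[10,0,-0.5],0,1],[[25,0,-0.5],0,1],[[40,0,-0.5],0,1],[[53,0,-0.5],0,1],[[60,0,-0.5],0,1]]' 12 | grep -E "pos|width|force"; python3 -m handwheel '[[[0,0,-6],0,1],[[-1,0,-14],0,1],[[-2,0,-22],0,1],[[-3,0,-30],0,1],[[-3,0,-36],0,1]]' 12 | grep -E "pos|width|force"; python3 st.py | head -1
```

```text
ee_pos: [0.6193, 0.0052, 0.064]
force: [-0.1, 0.5, 0.3]
grip_width: 0.0003
ee_pos: [0.6258, 0.0417, 0.0675]
force: [-1.1, -1.8, 1.8]
grip_width: 0.0006
tcp s -0.0015 l -0.0012 F feed 1.94
```

```bash
python3 -m handwheel '[[[0,0,2],0,1],[[-25,0,5],0,-1],[[-60,0,20],0,-1],[[-62,0,38],0,-1],[[-62,0,50],0,-1]]' 12 | grep -E "pos|width|force"; python3 -m handwheel '[[[0,0,0],0,-1],[[0,0,0],0,-1],[[0,0,0],0,-1],[[0,0,0],0,-1],[[0,0,0],0,-1]]' | grep -E "time|width"; python3 pl.py
```

```text
ee_pos: [0.6191, -0.0087, 0.1306]
force: [-1.1, -0.5, -1.1]
grip_width: 0.0289
time_s: 26.9
grip_width: 0.0691
0 13.0/11 13.1/11 13.0/11 ; 3 13.0/12 13.1/12 13.1/13 ; 6 1.3/94 1.4/94 1.8/92 ; 9 1.0/138 1.0/139 1.0/136 ; 12 0.7/138 1.2/139 1.1/135 ; 15 1.0/137 0.9/139 0.9/135 ; 18 1.0/137 1.0/138 1.0/135 ; 21 199.7/41 199.5/41 199.3/41 ; 24 202.2/52 202.0/51 201.7/52 ; 27 217.7/36 217.4/35 217.2/36 ; 30 212.8/50 212.7/46 212.5/47 ; 33 1.3/109 1.7/97 1.5/97 ; 36 1.1/134 1.0/136 1.0/133 ; 39 1.5/93 10.0/52 1.0/116 ; 42 11.1/46 10.8/68 8.2/69 ; 45 11.0/60 10.7/116 11.0/50 ; 48 10.5/94 11.5/116 11.3/59 ; 51 10.8/104 11.9/116 10.9/76 ; 54 10.5/101 12.2/116 11.0/67 ; 57 11.8/88 13.3/111 13.7/74 ; 60 21.0/155 21.3/181 21.3/172 ; 63 21.6/207 21.5/207 21.5/207 ; 66 21.5/208 21.5/207 21.4/208 ; 69 21.6/206 21.6/206 21.7/206 ; 72 21.5/203 21.7/203 21.5/203 ; 75 21.6/201 21.7/202 21.6/202 ; 78 21.5/198 21.5/194 21.4/193 ; 81 20.4/108 - 20.2/154 ; 84 12.6/70 11.9/121 11.4/121 ; 87 12.6/39 11.2/105 11.1/97 ; 90 12.7/121 10.5/62 10.9/42 ; 93 1.2/216 12.7/20 13.4/28 ; 96 1.7/108 13.1/22 11.5/11 ; 99 9.0/63 10.7/87 10.8/28 ; 102 11.2/49 10.9/116 11.0/64 ; 105 10.5/77 11.7/117 10.5/88 ; 108 10.8/83 12.1/117 10.7/91 ; 111 10.8/72 12.1/117 10.5/84 ; 114 11.0/53 11.5/109 10.7/58 ; 117 11.8/35 10.8/105 11.6/32 ; 120 13.2/23 10.6/36 13.0/24 ; 123 10.4/61 13.0/31 10.9/68 ; 126 12.6/147 13.0/187 12.6/156 ; 129 12.9/199 13.0/200 12.9/202 ; 132 13.1/204 12.7/204 12.8/197 ; 
wall 0.0 5.754714760877154
wall 0.03 212.19648961934135
wall 0.1 5.765809851249435
wall 0.12 5.847694217678497
```

With the pressure off, the lenses lie flat again, with centres at about s 53, 80 and 109 and the stop at 124. They touch with an effective diameter of about 28.5 mm, which matches the grip width on the tall lens. So I had only over-squeezed the row, down to the pusher's end of travel. I'll go behind the tab again and stop at light contact.

```bash
python3 -m handwheel '[[[-5,0,-20],0,1],[[-5,0,-40],0,1],[[-5,0,-60],0,1],[[-5,0,-80],0,1],[[-5,0,-96],0,1]]' 12 | grep -E "pos|width"; python3 -m handwheel '[[[0,0,0],0,1],[[0,0,0],0,1],[[0,0,0],0,1],[[0,0,0],0,1],[[0,0,0],0,1]]' 12 | grep -E "width"; python3 - <<'E'
from h import *
from tr import e,c
q=lambda s,h:[*(c+e*s),.032-s*.0875+h]
o=get_obs(); print((o["ee_pos"][:2]-c)@e)
tool(q(-.046,.035),[.9865,-.163])
E
```

```text
ee_pos: [0.6352, 0.0872, 0.1351]
grip_width: 0.0562
grip_width: 0.0154
-0.047357278071886236
tcp [0.6352 0.0866 0.1351] shift [64.1, 0.6, 1.0] spin -0.002 t 28.15 F [-0.3 -0.9  0.1] w 0.0154 q [0.078, 0.587, 1.311, 0.0, 1.265, 0.244]
```

```bash
python3 -m handwheel '[[[10,0,0],0,1],[[25,0,0],0,1],[[40,0,0],0,1],[[55,0,0],0,1],[[63,0,0],0,1]]' 12 | grep -E "force|width"; python3 -m handwheel '[[[0,0,9],0,1],[[1,0,18],0,1],[[2,0,27],0,1],[[3,0,36],0,1],[[3.5,0,43],0,1]]' 12 | grep -E "force|width"; python3 st.py
```

```text
force: [0.3, -0.8, -0.4]
grip_width: 0.0004
force: [0.5, 1.2, -0.6]
grip_width: 0.0007
tcp s -0.0029 l -0.0013 F feed -1.22
tcp [0.6258 0.043  0.0668] shift [0.5, 1.3, -0.2] spin -0.0026 t 29.15 F [ 0.5  1.2 -0.6] w 0.0007 q [0.011, 0.636, 1.405, -0.001, 1.125, 0.178]
```

Now forward in small steps to light contact.

```bash
python3 -m handwheel '[[[0,0,1.5],0,1],[[0,0,3],0,1],[[0,0,4.5],0,1],[[0,0,5.5],0,1],[[0,0,5.5],0,1]]' 12 | grep force; python3 st.py|head -1; python3 -m handwheel '[[[0,0,0.5],0,1],[[0,0,1],0,1],[[0,0,1],0,1],[[0,0,1],0,1],[[0,0,1],0,1]]' 12 | grep force; python3 st.py|head -1
```

```text
force: [-0.1, 1.1, -1.1]
tcp s 0.0026 l -0.0013 F feed -1.06
force: [0.0, 2.1, -0.9]
tcp s 0.0036 l -0.0013 F feed -2.03
```

```bash
python3 -m handwheel '[[[0,0,-6],0,1],[[0,0,-16],0,1],[[-2,0,-28],0,1],[[-30,0,-28],0,-1],[[-70,0,-28],0,-1]]' 12|grep -E "force"; python3 -m handwheel '[[[0,0,20],0,-1],[[0,0,40],0,-1],[[0,0,55],0,-1],[[0,0,70],0,-1],[[0,0,76],0,-1]]'|grep -E "pos|time|width"; python3 -m handwheel '[[[0,0,0],0,-1],[[0,0,0],0,-1],[[0,0,0],0,-1],[[0,0,0],0,-1],[[0,0,0],0,-1]]'|grep -E "time|width"; python3 pl.py; python3 lens.py
```

```text
force: [0.1, -0.1, -0.0]
time_s: 31.15
ee_pos: [0.6175, -0.0104, 0.1359]
grip_width: 0.053
time_s: 31.65
grip_width: 0.0922
0 1.0/135 1.0/136 1.0/133 ; 3 0.9/135 1.1/136 1.1/132 ; 6 1.0/134 1.0/136 0.9/132 ; 9 1.0/134 1.0/136 1.0/132 ; 12 8.0/49 8.3/49 10.1/46 ; 15 35.1/6 34.9/6 35.3/6 ; 18 46.1/12 46.1/12 45.9/13 ; 21 47.2/18 203.2/19 46.6/17 ; 24 206.1/37 205.8/37 205.6/37 ; 27 208.4/35 208.1/34 207.9/34 ; 30 208.0/22 218.1/26 217.4/25 ; 33 13.0/10 218.2/38 217.9/38 ; 36 12.9/18 12.9/9 12.8/22 ; 39 10.1/21 13.0/9 9.1/36 ; 42 11.5/37 10.5/60 9.5/56 ; 45 11.2/54 10.7/112 11.0/44 ; 48 10.7/87 11.5/113 11.3/56 ; 51 10.9/102 12.0/112 11.0/72 ; 54 10.9/102 12.1/113 10.8/67 ; 57 11.9/90 12.5/108 14.4/75 ; 60 21.0/156 21.3/174 21.4/170 ; 63 21.6/202 21.6/203 21.5/203 ; 66 21.6/203 21.5/203 21.7/203 ; 69 21.5/201 21.5/202 21.6/202 ; 72 21.5/198 21.6/198 21.7/199 ; 75 21.5/196 21.5/197 21.5/198 ; 78 21.4/198 21.3/198 21.6/199 ; 81 - - - ; 84 12.6/63 11.6/119 11.5/119 ; 87 13.1/34 11.0/103 10.8/95 ; 90 12.9/81 10.6/65 11.0/39 ; 93 1.3/205 12.8/19 13.4/30 ; 96 1.4/96 13.2/21 11.5/9 ; 99 9.8/58 10.2/83 11.5/25 ; 102 11.0/54 10.8/113 11.7/51 ; 105 10.7/71 11.6/113 10.7/89 ; 108 10.7/80 12.0/113 10.5/85 ; 111 10.9/67 12.0/113 10.5/86 ; 114 10.8/53 11.9/107 10.5/61 ; 117 11.8/37 11.0/102 11.4/31 ; 120 12.9/22 10.4/41 12.7/22 ; 123 9.7/62 13.1/27 9.6/60 ; 126 12.7/155 12.8/175 12.6/153 ; 129 13.1/194 12.9/196 13.0/197 ; 132 12.9/187 12.7/181 12.6/181 ; 
wall 0.0 5.895185376359701
wall 0.03 216.74193385386644
wall 0.1 5.940766634631974
wall 0.12 5.857203740439843
wrist 8444 floor z 0.0039 raised 1028
 range [0.416 0.127 0.011] [0.504 0.209 0.024]
 top z 0.0194 tilt deg 0.6 ctr [0.4839 0.1421 0.0195]
scene 768 floor z 0.0022 raised 94
 range [0.467 0.124 0.011] [0.504 0.156 0.023]
 top z 0.0169 tilt deg 4.2 ctr [0.478  0.1383 0.0173]
```

All the lenses lie flat, the row is closed against the stop with the pusher's block at lens_c, and the tall lens is flat in the tray. The gripper is clear, so I'll hand in.

```bash
python3 -m handwheel '[[[-20,0,0],0,-1],[[-40,0,0],0,-1],[[-60,0,0],0,-1],[[-60,0,0],0,-1],[[-60,0,0],0,-1]]'|grep -E "time|force"; python3 -c "
from station import *
print(hand_in())"
```

```text
time_s: 32.5
force: [-0.8, 0.2, -0.2]
the job is handed in; nothing more can be done
None
```

The job is handed in at 32.5 s: the tall lens is in the tray and the three low lenses are closed up against the end stop. No verdict was reported. One of my measurements of the row disagrees with the nominal spacing (below).

- **Tall lens:** I lifted it out at the gauge plate and released it about 2 cm above the tray floor, because the forearm would have met the lamp's arm any lower. By wrist-camera depth it lies flat, tilted under 1°, centre about (0.484, 0.142) and top about 18 mm above the floor. The scene camera gave about 4° of tilt from fewer points. I did not check separately that the right side is up, but the lens was never turned over.
- **Row of low lenses:** My first push over-squeezed the row to about 6.4 N, and lens_c tilted up against the gauge plate. I slid the pusher back about 3 cm, the lenses settled flat, and I pushed again to light contact at about 2 N. At the last check all three were flat in the track, lens_a was at the stop, and the pusher's block was at lens_c.
- **Disagreement:** I measured the centres at about 15, 44 and 71 mm from the stop, where the task gives 15, 45 and 75. The pusher stands at about 0.118–0.119 m, where 0.115 was expected. The lenses touch at an effective diameter of about 28.5 mm, not 30. The tall lens also read 28.5 mm in the grip.
- **Final checks by numbers only:** I used up the 12 picture views before the release in the tray, so everything after that was checked from depth and brightness readings. I did not re-check the other things on the desk, but no force reading pointed to contact with them.

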